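Re-sort the specimen mounts in the inspection rack

ROBOT

A 6-joint arm with a two-finger parallel gripper is mounted at the origin on the work surface. World frame = base frame: x ahead of the robot, y to its left, z up, the work surface at z = 0. Lengths are in m, angles in rad, forces in N, time in s.
With the tool pointing down it reaches from about 0.4 to 0.825 m from the base axis. Payload 7 kg.
Tool frame: the origin (TCP) lies at the very end of the fingers, on their centre line; the grasp point (between the pads) lies 19 mm behind it (r.grip_point_offset is the distance from the TCP to the grasp point, in m); z points along the fingers, y is the line along which they close (so a half turn about z gives the same grasp; the last joint's range is limited). The gripper opens to 85 mm and grips with 20 to 120 N. Pads are 22 mm wide; open, the fingers measure 114 mm over their backs; the gripper's body (76 mm by 85 mm) begins 54 mm behind the grasp point. The pads swing forward as they close: fully open they stand 13 mm farther back than shut.
Start: joints at [1.428, 0.359, 0.012, 0, -1.224, -0.288], TCP at [0.282, 0.613, 0.193] pointing down, gripper open.
Joint ranges: [-3.07, 3.07], [-1.43, 2.12], [-1.02, 1.25], [-3.03, 1.67], [-3.05, -0], [-3.03, 3.03]. Speed limits (rad/s): [2.39, 2.39, 3.01, 3.14, 3.14, 3.14].

INTERFACE

Orientations are given as [roll, pitch, yaw] about the fixed x, y, z axes, in that order (R = Rz(yaw) Ry(pitch) Rx(roll)).
In Python, from rig import r gives the robot as it stands. The module is installed in compiled form; this text tells all that it offers.
- The arm moves only by the shell command python3 -m inch 'ROWS' [FORCE]. ROWS is JSON, a list of rows, each a list of 3 entries, a list of its own where there are three numbers: the turn, a rotation vector about the world's x, y, z normalised to -1 to 1, where 1 is 0.5 rad, then the shift along the world's x, y, z normalised to -1 to 1, where 1 is 0.2 m, then the closure, from 0 (fully open) to 1 (shut). In form: [[[ax, ay, az], [dx, dy, dz], claw], ...]. A call has 1 to 8 rows; each row shifts and turns the commanded pose from where the row before left it; what a row does not reach is not made up. A row lasts 1/12 s, in which the tool goes at most 41.7 mm and 7.16 degrees, less where a joint would pass 70% of its speed; a pose out of reach is approached as far as the arm can. A call with a number of a shift or a turn outside -1 to 1 is refused whole. A call with a gripper value outside its range is refused whole. The fingers move at their own pace and stop on an object; FORCE is the grip in N (left out, the last holds). Time passes only in rows, so rows that do not move let the fingers close. It gives the time, the measured TCP pose, the force and the opening at its end, in the units of the state.
- r.read_state(): the state, without advancing time (a new reading comes with each control period).
- r.capture(name): name is "scene" or "top" or "wrist"; returns a dict with "frame" (384x512x3 uint8, blue, green, red), "depth" (384x512 float32, m along the optical axis (not along the pixel's ray), 0 where there is no reading), "camera_matrix" (3x3 intrinsics, pixels), "world_to_cam" (4x4, takes a point from world to camera coordinates); the wrist camera has in their place "tool_from_camera" (4x4, takes a point from camera to tool coordinates, whose origin is the TCP and whose axes are the flange's). Camera axes: x right, y down, z forward; pixel columns grow to the right and rows downward; lengths in m; the calibration is good to about 2 mm. The wrist camera is an equidistant fisheye: a pixel r from the principal point sees the ray r / f radians off the axis. A picture is of the moment at which its call begins: read the wrist's pose just before it.
- r.job_done(): hands the job in, once; it reports no verdict.
The state is a dict: "clock": time; "joints": joint angles; "joint_vel": joint speeds; "effort": joint torques, N m; "eef_pos": TCP position; "eef_rot": TCP orientation; "force": force on the tool from outside, world axes, zero at the start; "wrist_torque": the same for the moment, N m; "opening": finger opening in m.
Only numpy, scipy, OpenCV 4.12 (cv2) and the standard library are available. Lean on these libraries where they do the work, as an engineer would, in place of code of your own. Each camera call takes 0.05 s, during which the arm holds its last target. There are 200 camera calls.

TASK

The red and the blue specimen mount stand on each other's colour in the sloping rack: swap them, so that each rests squarely, polished face up, on the middle of the strip of its own colour against the ledge. Then lay the retaining bar, handle up and centred, into the two forked rests in front of the mounts and let go. Set the mounts down rather than dropping them, and leave the black mount, the bottle, the jar and the loupe where they are.

Things in the scene. Friction and masses are not known exactly. Their poses are not given: they have to be found in the camera images.
- rack: fixed aluminium specimen rack on a grey base plate (x -70 to +80, y -175 to +175, 12 mm thick). Origin: on the bench, straight under the middle of the row of mounts; its open front is its -x side, which faces away from the robot (to within 0.2 rad), y along the row, z up. Three stations at y -78, 0 and +78 mm, each with a colour strip; pad origins at x 0, z 60 mm
- ledge (a point): middle of the rack's ledge, on its top. The shelf, 230 mm long in y and 88 mm along the slope, rises at 0.56 rad (32 degrees) towards the rack's +x, through x 0, z 60 mm. The ledge, 8 mm high and 6 mm thick, square to the shelf, runs all along y; its stop face lies 18.5 mm down the slope from the pad origins
- lamp (a point): middle of the underside of the lamp strip over the rack. The strip covers rack x +10 to +42, y -166 to +166, z 158 to 178 mm, on two 12 mm square posts at x 30, y +-160 mm. An upright gripper at a mount would hit it; one that leans along the shelf's normal (wrist towards the rack's front, so fingertips back towards the robot) passes
- rest_left (a point): middle of the floor of the forked rest at the rack's +y end, at rack x -48, y +122, z 62 mm. The slot runs along y, is 24 mm wide in x and 14 mm deep, open at the top. Each rest is 10 mm long in y, with prongs 6 mm thick in x, up to z 76 mm
- rest_right (a point): the same point of the other rest, at rack x -48, y -122, z 62 mm
- pad_red: red painted strip (no thickness), 52 mm wide, across the rack's shelf and ledge. Origin: point of the shelf where the centre of a mount's underside lies when it rests against the ledge (to 0.5 mm), 60 mm above the bench; x: up the slope, y: along the rack, z: square to the shelf, leaning 0.56 rad (32 degrees) from vertical to the rack's front (-x)
- pad_blue: blue painted strip (no thickness), 52 mm wide, across the rack's shelf and ledge. Origin: point of the shelf where the centre of a mount's underside lies when it rests against the ledge (to 0.5 mm), 60 mm above the bench; x: up the slope, y: along the rack, z: square to the shelf, leaning 0.56 rad (32 degrees) from vertical to the rack's front (-x)
- pad_black: black painted strip (no thickness), 52 mm wide, across the rack's shelf and ledge. Origin: point of the shelf where the centre of a mount's underside lies when it rests against the ledge (to 0.5 mm), 60 mm above the bench; x: up the slope, y: along the rack, z: square to the shelf, leaning 0.56 rad (32 degrees) from vertical to the rack's front (-x)
- mount_red: cylindrical metallographic specimen mount of red resin, 36 mm diameter, 28 mm high, with a square 14 mm steel inset in its polished upper face; 0.06 to 0.11 kg. Origin: centre of its underside; z: its axis, towards the polished face (at the start it leans with the shelf); starts on the blue strip
- mount_blue: cylindrical metallographic specimen mount of blue resin, 36 mm diameter, 28 mm high, with a square 14 mm steel inset in its polished upper face; 0.06 to 0.11 kg. Origin: centre of its underside; z: its axis, towards the polished face (at the start it leans with the shelf); starts on the red strip
- mount_black: cylindrical metallographic specimen mount of black resin, 36 mm diameter, 28 mm high, with a square 14 mm steel inset in its polished upper face; 0.06 to 0.11 kg. Origin: centre of its underside; z: its axis, towards the polished face (at the start it leans with the shelf); stands on the black strip and stays there
- bar: retaining bar: aluminium bar 12 x 280 x 12 mm (x, y, z) with a yellow handle block 12 x 30 x 34 mm standing on its middle (z 12 to 46 mm); about 0.15 kg. Origin: middle of its underside; y along the bar, z up. Starts flat on the bench to the left or right of the rack, handle up. Either way round is the same
- bottle: white bottle with a red cap, 64 mm diameter, 130 mm high, standing loose on the bench; not to be disturbed. Origin: centre of its underside
- jar: amber glass jar with a white cap, 48 mm diameter, 55 mm high, standing loose on the bench; not to be disturbed. Origin: centre of its underside
- loupe: silver loupe, 40 mm diameter, 42 mm high, standing loose on the bench; not to be disturbed. Origin: centre of its underside
Things that resemble listed ones, but are neither listed nor needed, are in the scene too. Leave any green look-alike of the mount_red alone.

How it is judged:
By the outcome, as a careful person would: the job done as asked, in the order asked, and still so for the second after the job is handed in, with the robot touching nothing.
It also fails if it takes over 72 s, if anything falls off the work surface, if the arm or the gripper's body presses on something with over 40 N, if the wrist force passes 120 N, or if a joint passes its speed limit or range.

## Working session

There is one attempt and no reset: what is moved stays moved. The work goes in short steps, Python scripts to look and compute and a shell command to move; the robot and the scene stay as the last step left them, time stands still between calls to the robot, and variables do not carry over. Pictures are saved under pics/ and viewed, on a budget of 10 in all, crops included, one or two more only if the job needs it, and the job is handed in when it is done.

```bash
mkdir -p pics; ls; python3 - <<'E'
from rig import r
import cv2,numpy as np
s=r.read_state();print(s)
a=r.capture("scene");b=r.capture("top")
for n,c in(("scene",a),("top",b)):
    np.savez(n+".npz",**c);print(c["camera_matrix"].tolist(),np.round(c["world_to_cam"],4).tolist())
    cv2.imwrite(f"pics/{n}0.png",cv2.resize(c["frame"],(800,600),interpolation=cv2.INTER_CUBIC))
E
```

```text
pics
{'clock': 0.0, 'joints': array([ 1.42809558e+00,  3.59360793e-01,  1.10825146e-02, -3.57422922e-04,
       -1.22409302e+00, -2.88091354e-01]), 'joint_vel': array([ 0.00070526,  0.00126075,  0.00015385, -0.00023118,  0.00063565,
       -0.00028764]), 'effort': array([ 5.59863111e-04, -5.83321452e+01,  2.93419987e+01,  6.93667307e+00,
       -6.04297325e-03,  8.08501852e-06]), 'eef_pos': array([0.28167988, 0.61283232, 0.19208959]), 'eef_rot': array([ 3.13998712e+00, -1.25371455e-04, -4.30913714e-01]), 'force': array([0.1854444 , 0.60378811, 0.21882719]), 'wrist_torque': array([-0.00850443,  0.03720122, -0.04154009]), 'opening': 0.085584813631824}
[[406.37264667874155, 0.0, 251.41932672243698], [0.0, 406.37264667874155, 194.19601521412008], [0.0, 0.0, 1.0]] [[-0.2889, 0.9573, -0.0111, 0.165], [0.6587, 0.1904, -0.7279, -0.2725], [-0.6947, -0.2176, -0.6856, 1.3325], [0.0, 0.0, 0.0, 1.0]]
[[403.95440861419723, 0.0, 258.70148484572087], [0.0, 403.95440861419723, 183.19848749475986], [0.0, 0.0, 1.0]] [[0.0064, -0.9998, 0.0193, -0.0277], [-0.9863, -0.0095, -0.1646, 0.514], [0.1648, -0.0179, -0.9862, 0.9592], [0.0, 0.0, 0.0, 1.0]]
```

View pics/top0.png

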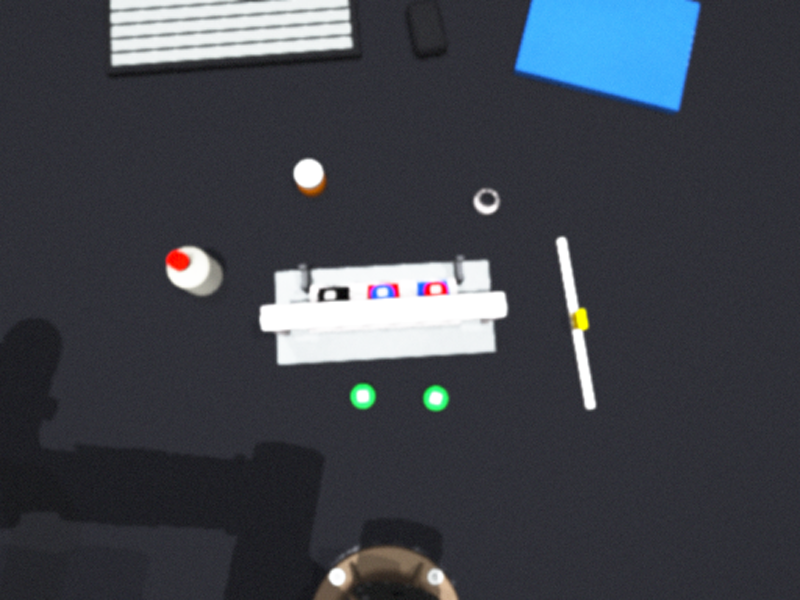

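View pics/scene0.png

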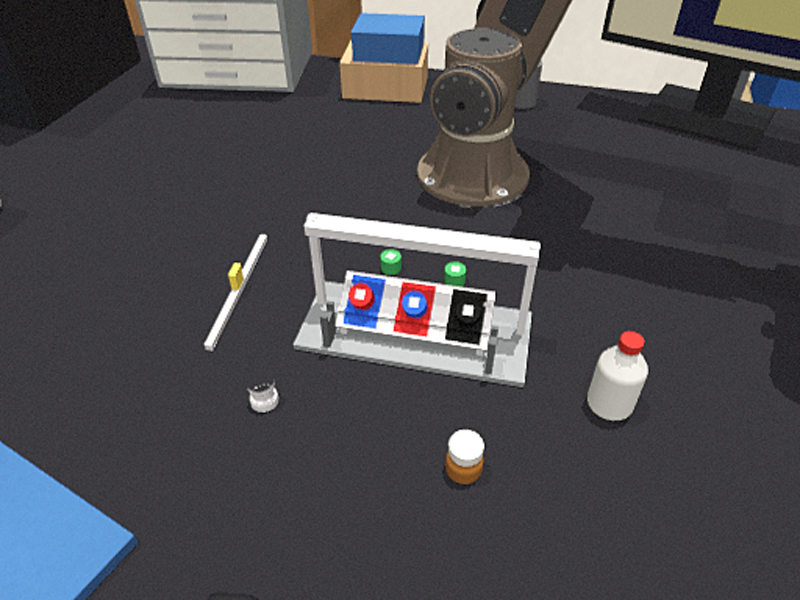

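The top view (800x600) shows, below the lamp strip: black mount ~(333,295), blue on the red strip ~(383,292), red on the blue strip ~(434,289). Two green look-alikes are at (363,396) and (436,398). The bar is on the right with its handle at (580,319); the rack's open front faces up in the image. In the scene view red is at (360,295), blue at (414,303) and black at (467,312); the other red things are the bottle cap (630,343) and the red strip.

```bash
cat > h.py <<'E'
import numpy as np,cv2
def rays(c,px):
    px=np.atleast_2d(px).astype(float);K=c["camera_matrix"];W=c["world_to_cam"]
    d=np.c_[(px-K[:2,2])/K[0,0],np.ones(len(px))]
    R=W[:3,:3];return -R.T@W[:3,3], d@R
def onz(c,px,z):
    o,d=rays(c,px);return o+d*((z-o[2])/d[:,2])[:,None]
def cloud(c):
    v,u=np.mgrid[:384,:512];o,d=rays(c,np.c_[u.ravel(),v.ravel()])
    return (o+d*c["depth"].reshape(-1,1)).reshape(384,512,3)
def tri(c1,p1,c2,p2):
    o1,d1=rays(c1,p1);o2,d2=rays(c2,p2);d1=d1[0]/np.linalg.norm(d1);d2=d2[0]/np.linalg.norm(d2)
    t=np.linalg.lstsq(np.c_[d1,-d2],o2-o1,rcond=None)[0];a=o1+t[0]*d1;b=o2+t[1]*d2
    return (a+b)/2,np.linalg.norm(a-b)
E
python3 - <<'E'
from h import *
S=dict(np.load("scene.npz"));T=dict(np.load("top.npz"))
for n,c in(("scene",S),("top",T)):
    P=cloud(c);x,y,z=P[...,0],P[...,1],P[...,2];ok=(c["depth"]>0)&(x>.25)&(x<.95)&(abs(y)<.45)
    f=c["frame"].astype(int);b,g,rr=f[...,0],f[...,1],f[...,2]
    lamp=ok&(z>.165)&(z<.19)&(x>.4)&(f.min(2)>150)
    if n=="top":
        m=cv2.morphologyEx(lamp.astype(np.uint8),cv2.MORPH_OPEN,np.ones((3,3)))
        q=np.argwhere(m)[:,::-1];w=onz(c,q,.178)[:,:2];print("lamp",cv2.minAreaRect((w*1000).astype(np.float32)),np.median(z[m>0]))
        pl=(ok&(abs(z-.012)<.012)&(f.min(2)>110)&(f.max(2)-f.min(2)<60)).astype(np.uint8)
        pl=cv2.morphologyEx(pl,cv2.MORPH_OPEN,np.ones((3,3)));k,L,st,ce=cv2.connectedComponentsWithStats(pl)
        for i in range(1,k):
            if st[i,4]>60:
                w=onz(c,np.argwhere(L==i)[:,::-1],.012)[:,:2];print("plate/white",st[i],cv2.minAreaRect((w*1000).astype(np.float32)))
    for nm,m in(("red",(rr>130)&(g<80)&(b<80)),("blue",(b>120)&(rr<90)&(g<130)&(b-g>60)),("yel",(rr>130)&(g>120)&(b<90)),("green",(g>120)&(rr<100)&(b<130))):
        k,L,st,ce=cv2.connectedComponentsWithStats((m&ok).astype(np.uint8))
        for i in range(1,k):
            if st[i,4]>12: print(n,nm,st[i],np.round(ce[i],1),np.round(np.median(P[L==i],0),4))
    print(n,"bench z",np.median(z[ok&(f.max(2)<70)]))
E
```

```text
scene red [252 181  26  34 422] [264.7 199.1] [0.5    0.0101 0.055 ]
scene red [223 182  17  16 131] [231.  189.4] [ 0.5055 -0.067   0.0812]
scene red [397 212  15  15  86] [403.1 221. ] [0.548  0.3083 0.1232]
scene blue [220 176  26  34 394] [233.4 194.1] [ 0.5042 -0.0643  0.0549]
scene blue [259 187  13   4  31] [265.2 188.3] [0.49   0.009  0.0899]
scene blue [263 193  10  10  29] [268.6 199.4] [0.5053 0.023  0.0726]
scene blue [261 194   9   5  17] [265.6 196.6] [0.5058 0.0156 0.0789]
scene yel [146 174  10  11  71] [150.6 179.1] [ 0.4785 -0.2987  0.0291]
scene green [243 159  13   6  20] [249.1 160.6] [ 0.3105 -0.084   0.0024]
scene green [244 164  12  11  78] [249.2 170.2] [ 0.3565 -0.0707  0.0172]
scene green [285 167  13   4  18] [291.3 168.2] [0.2967 0.0346 0.0003]
scene green [285 171  13   6  22] [291.7 174.6] [0.3553 0.0458 0.0276]
scene green [286 177  12   6  39] [291.5 179.5] [0.3592 0.0449 0.0145]
scene bench z -0.0004809549790473211
lamp ((456.6197814941406, 7.1641082763671875), (33.017189025878906, 331.785888671875), 3.814457654953003) 0.17709272803101295
plate/white
[... 903 characters left out ...]
 349.0468444824219), 3.9520628452301025)
plate/white [366 211  14  51 297] ((388.3484802246094, -311.68145751953125), (126.70963287353516, 15.94958209991455), 8.272192001342773)
top red [106 159  15  14 136] [113. 166.] [0.5361 0.308  0.129 ]
top red [272 183   3   6  13] [273.4 185.6] [ 0.501  -0.0571  0.0832]
top blue [329  32  89  36 161] [368.8  54. ] [ 0.876  -0.318   0.0154]
top blue [268 182   3   7  17] [268.8 184.9] [ 0.5081 -0.0487  0.0514]
top yel [366 197  11  15 117] [371.1 204.2] [ 0.4648 -0.3029  0.0411]
top green [224 245  17  17 105] [231.9 252.9] [0.3431 0.0419 0.0019]
top green [271 246  16  17 102] [278.6 254.3] [ 0.3412 -0.0747  0.0202]
top bench z -0.0008791013180109442
```

```bash
cat >> h.py <<'E'
from scipy.spatial.transform import Rotation as Ro
O=np.array([.4825,.0089,0.]);YAW=np.pi+.0665
RK=Ro.from_euler('z',YAW).as_matrix()
def rk(p): return O+RK@np.asarray(p,float)       # rack -> world
N=RK@np.array([-np.sin(.56),0,np.cos(.56)]); UP=RK@np.array([np.cos(.56),0,np.sin(.56)])
DOWN=Ro.from_euler('xyz',[np.pi,0,.0665]); LEAN=Ro.from_rotvec(-.56*RK[:,1])*DOWN
def pad(y,h,s=0): return rk([0,y,.06])+h*N+s*UP
def to(p,R):
    from rig import r
    s=r.read_state();c=Ro.from_euler('xyz',s['eef_rot'])
    print("t",round(s['clock'],2),"pos",np.round(s['eef_pos'],4),"F",np.round(s['force'],1),"open",round(s['opening'],4))
    print("turn/0.5",np.round((R*c.inv()).as_rotvec()/.5,3),"shift/0.2",np.round((p-s['eef_pos'])/.2,3))
E
python3 - <<'E'
from h import *
from rig import r
S=dict(np.load("scene.npz"))
w=r.capture("wrist");print(np.round(w["tool_from_camera"],3).tolist(),w["camera_matrix"].tolist())
# insets: white blob inside mounts in scene, on top plane
f=S["frame"].astype(int)
o,d0=rays(S,[[0,0]])
for nm,y in(("red",.078),("blue",0),("black",-.078)):
    p=pad(y,.028);h=S["world_to_cam"]@np.r_[p,1];u=S["camera_matrix"]@h[:3];u=u[:2]/u[2]
    x0,y0=np.round(u).astype(int);sub=f[y0-7:y0+8,x0-7:x0+8].min(2)>150
    k,L,st,ce=cv2.connectedComponentsWithStats(sub.astype(np.uint8))
    i=1+np.argmax(st[1:,4]);c=ce[i]+[x0-7,y0-7]
    o,d=rays(S,c);t=((p-o)@N)/(d[0]@N);q=RK.T@(o+t*d[0]-p)
    print(nm,"pred px",np.round(u,1),"inset px",np.round(c,1),st[i],"rack offset mm",np.round(q*1000,1))
print(np.round(LEAN.as_matrix(),3).tolist()); to(pad(.078,.12)+[0.02,0,.06],LEAN)
E
python3 -m inch '[[[0,0,0],[0.05,-0.1,0.1],0.3],[[0,0,0.2],[0.077,-0.188,0.04],0.3],[[0,0,0.2],[0.077,-0.188,0.03],0.3],[[0,0,0.2],[0.077,-0.188,0.03],0.3],[[0,0,0.2],[0.077,-0.188,0.03],0.3],[[0,0,0.195],[0.077,-0.188,0.03],0.3],[[0,0,0],[0.077,-0.188,0.03],0.3],[[0,0,0],[0.077,-0.188,0.03],0.3]]' 40
python3 -m inch '[[[0,0,0],[0.077,-0.188,0.03],0.3],[[0,0,0],[0.077,-0.188,0.03],0.3],[[0,0,0],[0.077,-0.188,0.03],0.3],[[0,0,0],[0.077,-0.188,0.03],0.3],[[0,0,0],[0.077,-0.188,0.03],0.3],[[0,0,0],[0.077,-0.188,0.03],0.3],[[0,0,0],[0.077,-0.188,0.03],0.3],[[0,0,0],[0,0,0],0.3]]'
python3 -c "
from h import *
to(pad(.078,.12)+[0.02,0,.06],LEAN)"
```

```text
[[0.001, -0.956, -0.294, 0.075], [1.0, 0.001, 0.0, 0.001], [-0.0, -0.294, 0.956, -0.182], [0.0, 0.0, 0.0, 1.0]] [[297.3186396354542, 0.0, 256.5461390613323], [0.0, 297.3186396354542, 190.73051156345994], [0.0, 0.0, 1.0]]
red pred px [231.5 187.6] inset px [230.1 187.9] [ 3  4  7  7 41] rack offset mm [-1.   3.  -0.6]
blue pred px [264.5 192.5] inset px [264.4 193. ] [ 4  5  8  7 45] rack offset mm [-1.1 -0.1 -0.7]
black pred px [298.5 197.5] inset px [299.2 198.1] [ 5  4  7  7 46] rack offset mm [-1.  -1.8 -0.6]
[[0.845, 0.066, -0.53], [0.056, -0.998, -0.035], [-0.531, 0.0, -0.847]]
t 0.15 pos [0.2818 0.6129 0.1923] F [ 0.5 -1.2 -0.5] open 0.0856
turn/0.5 [0.207 1.112 0.968] shift/0.2 [ 1.448 -3.388  0.147]
clock: 0.82
eef_pos: [0.3998, 0.3281, 0.2573]
eef_rot: [-3.142, 0.0, 0.068]
force: [0.5, -0.7, 0.5]
opening: 0.0596
clock: 1.48
eef_pos: [0.5092, 0.0615, 0.3]
eef_rot: [3.141, -0.001, 0.062]
force: [-0.3, 1.3, 0.6]
opening: 0.0599
t 1.48 pos [0.5092 0.0615 0.3   ] F [-0.3  1.3  0.6] open 0.0599
turn/0.5 [-0.07   1.12   0.009] shift/0.2 [ 0.31  -0.631 -0.392]
```

```bash
python3 -m inch '[[[-0.014,0.224,0.002],[0.062,-0.126,-0.04],0.3],[[-0.014,0.224,0.002],[0.062,-0.126,-0.04],0.3],[[-0.014,0.224,0.002],[0.062,-0.126,-0.06],0.3],[[-0.014,0.224,0.002],[0.062,-0.126,-0.08],0.3],[[-0.014,0.224,0.002],[0.062,-0.126,-0.08],0.3],[[0,0,0],[0,0,-0.09],0.3],[[0,0,0],[0,0,0],0.3],[[0,0,0],[0,0,0],0.3]]'
cat >> h.py <<'E'
def wproj(w,s,p):
    K=w["camera_matrix"];T=w["tool_from_camera"];R=Ro.from_euler('xyz',s['eef_rot']).as_matrix()
    q=T[:3,:3].T@(R.T@(np.asarray(p)-s['eef_pos'])-T[:3,3]);th=np.arctan2(np.hypot(q[0],q[1]),q[2])
    return K[:2,2]+K[0,0]*th*q[:2]/np.hypot(q[0],q[1])
def wray(w,s,px):
    K=w["camera_matrix"];T=w["tool_from_camera"];R=Ro.from_euler('xyz',s['eef_rot']).as_matrix()
    a=(np.asarray(px)-K[:2,2])/K[0,0];th=np.hypot(*a);d=np.r_[a/th*np.sin(th),np.cos(th)]
    return s['eef_pos']+R@T[:3,3],R@T[:3,:3]@d
E
python3 - <<'E'
from h import *
from rig import r
s=r.read_state();w=r.capture("wrist")
f=w["frame"].copy()
np.savez("w1.npz",**w);np.savez("s1.npz",**s)
for y in(.078,0,-.078):
    for h in(.028,): 
        p=wproj(w,s,pad(y,h));print(y,h,np.round(p,1));cv2.circle(f,tuple(np.round(p).astype(int)),2,(255,0,255),1)
for y in(.122,-.122):
    p=wproj(w,s,rk([-.048,y,.062]));print(np.round(p,1));cv2.circle(f,tuple(np.round(p).astype(int)),2,(0,255,255),1)
cv2.imwrite("pics/w1.png",cv2.resize(f,(800,600),interpolation=cv2.INTER_CUBIC))
to(pad(.078,.12),LEAN)
E
```

```text
clock: 2.15
eef_pos: [0.5693, -0.0596, 0.2184]
eef_rot: [-3.139, 0.567, 0.072]
force: [0.4, -0.1, 2.4]
opening: 0.06
0.078 0.028 [258.8 153.8]
0 0.028 [190.7 154.1]
-0.078 0.028 [128.9 155.5]
[298.6 119.4]
[ 95.7 125. ]
t 2.2 pos [ 0.5699 -0.0593  0.2222] F [-0.4 -0.2  1.1] open 0.0599
turn/0.5 [-0.005  0.001 -0.009] shift/0.2 [-0.093 -0.027 -0.303]
```

View pics/w1.png

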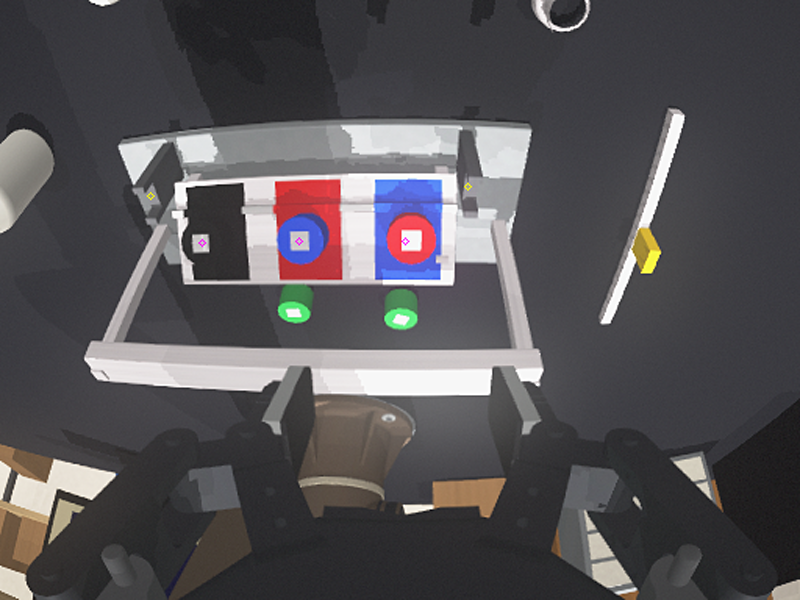

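The wrist view confirms the choice: red mount at (412,240) on the blue strip, blue at (299,241) on the red one, and black at (202,243). The greens are outside at (295,305) and (400,315). The predicted points fit, except that red sits about 3 mm towards rack +y. Next I check the strip edges in numbers.

```bash
cat >> h.py <<'E'
def strips(w,s):
    f=w["frame"].astype(int);b,g,rr=f[...,0],f[...,1],f[...,2]
    B=(b>110)&(rr<110)&(b-rr>80);Rm=(rr>110)&(b<90)&(rr-b>80)&(g<90)
    for nm,m,y in(("blue strip",B,.078),("red strip",Rm,0)):
        for sl in(.026,.032,.038):
            ys=[]
            for yy in np.arange(y-.045,y+.045,.0005):
                u,v=np.round(wproj(w,s,pad(yy,0,sl))).astype(int)
                if 0<=u<512 and 0<=v<384 and m[v,u]: ys.append(yy)
            if ys: print(nm,sl,np.round([min(ys),max(ys),(min(ys)+max(ys))/2],4))
    return B,Rm
def insets(w,s,cand):
    f=w["frame"].min(2)
    for nm,y in cand:
        u,v=np.round(wproj(w,s,pad(y,.028))).astype(int);k=14
        m=(f[v-k:v+k+1,u-k:u+k+1]>140).astype(np.uint8);n,L,st,ce=cv2.connectedComponentsWithStats(m)
        i=min(range(1,n),key=lambda i:np.hypot(*(ce[i]-k))+(1e3 if st[i,4]<20 else 0))
        o,d=wray(w,s,ce[i]+[u-k,v-k]);p=pad(y,.028);q=o+d*((p-o)@N)/(d@N)-p
        print(nm,"area",st[i,4],"off y,upslope mm",np.round([q@RK[:,1]*1e3,q@UP*1e3],1))
E
python3 - <<'E'
from h import *
w=dict(np.load("w1.npz"));s=dict(np.load("s1.npz"))
strips(w,s);insets(w,s,(("red",.078),("blue",0),("black",-.078)))
E
```

```text
blue strip 0.026 [0.0545 0.1065 0.0805]
blue strip 0.032 [0.0545 0.1065 0.0805]
red strip 0.026 [-0.023   0.028   0.0025]
red strip 0.032 [-0.0235  0.0275  0.002 ]
red area 180 off y,upslope mm [ 4.6 -0.4]
blue area 143 off y,upslope mm [ 0.9 -0.6]
black area 119 off y,upslope mm [-1.3 -0.4]
```

```bash
python3 - <<'E'
from h import *
import h
for n in("scene","top"):
    S=dict(np.load(n+".npz"));h.wproj=lambda w,s,p:(lambda q:(w["camera_matrix"]@q)[:2]/q[2])((w["world_to_cam"]@np.r_[p,1])[:3])
    print(n);h.strips(S,None)
to(pad(.080,.1),LEAN);to(pad(.080,.004),LEAN)
E
```

```text
scene
blue strip 0.026 [0.054  0.1055 0.0798]
blue strip 0.032 [0.055  0.1045 0.0798]
red strip 0.026 [-0.0235  0.0265  0.0015]
red strip 0.032 [-0.0225  0.0255  0.0015]
top
t 2.2 pos [ 0.5699 -0.0593  0.2222] F [-0.4 -0.2  1.1] open 0.0599
turn/0.5 [-0.005  0.001 -0.009] shift/0.2 [-0.146 -0.041 -0.387]
t 2.2 pos [ 0.5699 -0.0593  0.2222] F [-0.4 -0.2  1.1] open 0.0599
turn/0.5 [-0.005  0.001 -0.009] shift/0.2 [-0.4   -0.057 -0.794]
```

```bash
sed -i 's/^O=.*/O=np.array([.4826,.0074,0.])/;s/YAW=.*$/YAW=np.pi+.0665/' h.py; sed -i 's/^O=np.array(\[.4826,.0074,0.\])/&;YAW=np.pi+.0665/' h.py; sed -n 18,22p h.py
python3 -m inch '[[[0,0,-0.009],[-0.05,-0.016,-0.13],0.3],[[0,0,0],[-0.05,-0.016,-0.13],0.3],[[0,0,0],[-0.046,-0.016,-0.127],0.3],[[0,0,0],[0,0,0],0.3],[[0,0,0],[0,0,0],0.3],[[0,0,0],[0,0,0],0.3]]'
python3 -c "
from h import *
to(pad(.080,.1),LEAN);to(pad(.080,.004),LEAN)"
```

```text
def rk(p): return O+RK@np.asarray(p,float)       # rack -> world
N=RK@np.array([-np.sin(.56),0,np.cos(.56)]); UP=RK@np.array([np.cos(.56),0,np.sin(.56)])
DOWN=Ro.from_euler('xyz',[np.pi,0,.0665]); LEAN=Ro.from_rotvec(-.56*RK[:,1])*DOWN
def pad(y,h,s=0): return rk([0,y,.06])+h*N+s*UP
def to(p,R):
clock: 2.7
eef_pos: [0.5422, -0.0683, 0.1483]
eef_rot: [-3.138, 0.553, 0.07]
force: [1.3, 0.2, 1.2]
opening: 0.0596
t 2.7 pos [ 0.5422 -0.0683  0.1483] F [1.3 0.2 1.2] open 0.0596
turn/0.5 [-0.008  0.014 -0.003] shift/0.2 [-0.006 -0.003 -0.018]
t 2.7 pos [ 0.5422 -0.0683  0.1483] F [1.3 0.2 1.2] open 0.0596
turn/0.5 [-0.008  0.014 -0.003] shift/0.2 [-0.261 -0.02  -0.425]
```

```bash

python3 -m inch '[[[0,0,0],[-0.052,-0.004,-0.085],0.3],[[0,0,0],[-0.052,-0.004,-0.085],0.3],[[0,0,0],[-0.052,-0.004,-0.085],0.3],[[0,0,0],[-0.052,-0.004,-0.085],0.3],[[0,0,0],[-0.026,-0.002,-0.042],0.3],[[0,0,0],[0,0,0],0.3],[[0,0,0],[0,0,0],0.3],[[0,0,0],[0,0,0],0.3]]'
python3 - <<'E'
from h import *
from rig import r
for i in range(4): to(pad(.080,.004),LEAN) if i%2==0 else r.capture("wrist")
s=r.read_state();w=r.capture("wrist");insets(w,s,(("red",.080),))
E
```

```text
clock: 3.37
eef_pos: [0.4954, -0.0722, 0.0688]
eef_rot: [-3.138, 0.558, 0.069]
force: [1.3, 0.3, 1.1]
opening: 0.0599
t 3.37 pos [ 0.4954 -0.0722  0.0688] F [1.3 0.3 1.1] open 0.0599
turn/0.5 [-0.007  0.004 -0.001] shift/0.2 [-0.027 -0.    -0.027]
t 3.42 pos [ 0.4952 -0.0722  0.0686] F [ 0.1 -0.7 -0.7] open 0.0595
turn/0.5 [-0.007  0.004 -0.001] shift/0.2 [-0.026 -0.001 -0.026]
red area 515 off y,upslope mm [1.1 0.1]
```

```bash

python3 -m inch '[[[0,0,0],[-0.013,0,-0.013],0.3],[[0,0,0],[-0.013,0,-0.013],0.3],[[0,0,0],[0,0,0],0.3],[[0,0,0],[0,0,0],1],[[0,0,0],[0,0,0],1],[[0,0,0],[0,0,0],1],[[0,0,0],[0,0,0],1],[[0,0,0],[0,0,0],1]]' 40
python3 -m inch '[[[0,0,0],[0,0,0],1],[[0,0,0],[0,0,0],1],[[0,0,0],[0,0,0],1]]'
python3 - <<'E'
from h import *
from rig import r
to(pad(.080,.004),LEAN)
s=r.read_state();w=r.capture("wrist");insets(w,s,(("red",.080),))
cv2.imwrite("pics/w2.png",cv2.resize(w["frame"],(640,480)))
E
```

```text
clock: 4.18
eef_pos: [0.4884, -0.0723, 0.062]
eef_rot: [-3.137, 0.561, 0.069]
force: [-0.8, 0.3, -0.1]
opening: 0.0006
clock: 4.43
eef_pos: [0.4883, -0.0723, 0.062]
eef_rot: [-3.137, 0.561, 0.069]
force: [-0.2, 0.2, 0.1]
opening: 0.0002
t 4.43 pos [ 0.4883 -0.0723  0.062 ] F [-0.2  0.2  0.1] open 0.0002
turn/0.5 [-0.007 -0.003  0.   ] shift/0.2 [0.009 0.    0.007]
red area 225 off y,upslope mm [ 1.  -4.4]
```

View pics/w2.png

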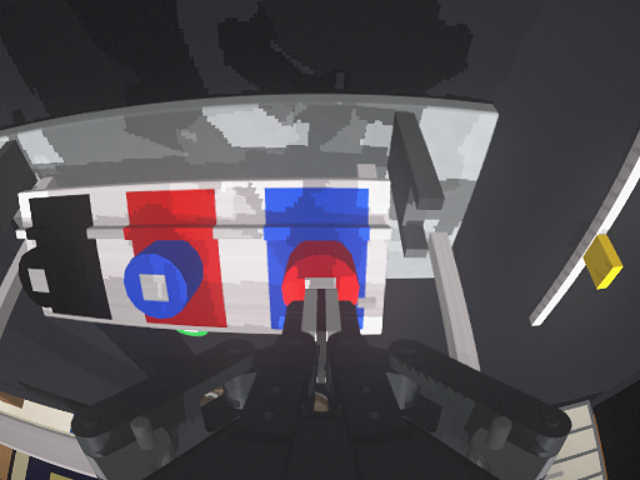

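Closing found nothing: opening ~0, with the fingertips drawn over the red mount's upper face at about (320,290), and the mount unmoved against the ledge. I check the depths to see where the tips really are.

```bash
python3 - <<'E'
from h import *
from rig import r
s=r.read_state();w=r.capture("wrist");D=w["depth"];print(s['joints'].round(3))
def pt(u,v):
    o,d=wray(w,s,(u,v));T=w["tool_from_camera"];R=Ro.from_euler('xyz',s['eef_rot']).as_matrix()
    zc=(R@T[:3,:3])[:,2];p=o+d*D[v,u]/(d@zc);q=p-pad(.08,0);return np.round(np.r_[q@UP,q@RK[:,1],q@N]*1e3,1)
print("rows: (up,y,height) mm rel pad at y=80")
for v in range(170,290,8): print(v,[ (u,pt(u,v).tolist(),w["frame"][v,u].tolist()) for u in(248,256,262)])
print("shelf?",pt(215,230),pt(200,220),"blue face",pt(120,235))
q=s['eef_pos']-pad(.08,0);print("tcp",np.round([q@UP*1e3,q@RK[:,1]*1e3,q@N*1e3],1))
E
```

```text
[ 0.19   0.571 -0.089 -0.069 -1.468  1.475]
rows: (up,y,height) mm rel pad at y=80
170 [(248, [-31.0, -4.2, 2.0], [175, 77, 56]), (256, [-30.9, 0.8, 1.8], [175, 75, 55]), (262, [-31.1, 4.6, 2.4], [173, 75, 55])]
178 [(248, [-26.0, -4.2, 3.0], [161, 70, 55]), (256, [-26.2, 0.9, 3.4], [161, 70, 56]), (262, [-25.9, 4.6, 2.3], [161, 71, 56])]
186 [(248, [-22.9, -4.0, 10.0], [171, 72, 55]), (256, [-22.8, 0.9, 9.7], [174, 76, 59]), (262, [-22.8, 4.5, 9.8], [173, 75, 59])]
194 [(248, [-18.2, -4.0, 11.2], [63, 45, 130]), (256, [-18.2, 0.9, 11.3], [63, 42, 132]), (262, [-18.7, 4.5, 12.8], [64, 46, 132])]
202 [(248, [-18.5, -3.5, 27.0], [64, 46, 132]), (256, [-18.9, 1.0, 27.9], [62, 44, 130]), (262, [-18.6, 4.3, 27.2], [62, 45, 130])]
210 [(248, [-14.9, -3.4, 30.0], [61, 45, 172]), (256, [-14.7, 1.0, 29.4], [61, 44, 170]), (262, [-14.9, 4.3, 29.8], [60, 44, 171])]
218 [(248, [-10.0, -3.5, 29.6], [60, 46, 171]), (256, [-9.8, 1.0, 29.1], [60, 47, 172]), (262, [-10.0, 4.4, 29.6], [59, 42, 171])]
226 [(248, [-5.5, -3.5, 30.6], [159, 156, 163]), (256, [-5.3, 1.0, 29.9], [154, 151, 158]), (262, [-5.
[... 343 characters left out ...]
), (256, [-9.6, 1.2, 66.2], [58, 51, 65]), (262, [-9.8, 3.8, 66.5], [116, 115, 118])]
258 [(248, [-9.5, -2.2, 73.1], [115, 113, 117]), (256, [-9.3, 1.2, 72.8], [57, 51, 63]), (262, [-9.1, 3.8, 72.4], [116, 115, 119])]
266 [(248, [-8.4, -2.1, 77.9], [150, 149, 152]), (256, [-8.7, 1.2, 78.3], [81, 78, 84]), (262, [-8.9, 3.7, 78.6], [147, 146, 147])]
274 [(248, [-9.9, -1.8, 86.2], [55, 49, 54]), (256, [-4.7, 1.2, 78.3], [82, 78, 83]), (262, [-9.7, 3.6, 86.0], [51, 46, 53])]
282 [(248, [-10.2, -1.6, 92.2], [51, 46, 50]), (256, [-0.5, 1.2, 78.1], [81, 78, 79]), (262, [-6.7, 3.6, 87.1], [50, 45, 50])]
shelf? [ 10.3 -26.7   2.2] [  3.  -36.5   2.4] blue face [  2.8 -82.9  30. ]
tcp [ 0.7 -0.1  1.9]
```

```bash
python3 - <<'E'
from h import *
from rig import r
print(r.grip_point_offset,[a for a in dir(r) if a[0]!='_'])
s=r.read_state();c=r.capture("scene");P=cloud(c);R=Ro.from_euler('xyz',s['eef_rot']).as_matrix()
q=(P-s['eef_pos'])@R*1e3   # tool coords mm
m=(c["depth"]>0)&(abs(q[...,1])<32)&(abs(q[...,0])<20)&(q[...,2]<5)&(q[...,2]>-110)
for lo in range(-110,5,6):
    k=m&(q[...,2]>=lo)&(q[...,2]<lo+6)
    if k.sum()>3:print(lo,k.sum(),"x",np.percentile(q[k][:,0],[5,50,95]).round(0),"y",np.percentile(q[k][:,1],[5,95]).round(0),"bgr",np.median(c["frame"][k],0))
cv2.imwrite("pics/s2.png",cv2.resize(c["frame"][120:264,150:342],(768,576),interpolation=cv2.INTER_CUBIC))
E
```

```text
0.0187 ['Unreachable', 'capture', 'grip_point_offset', 'job_done', 'read_state']
-110 5 x [17. 17. 18.] y [-16.  -8.] bgr [49. 48. 46.]
-104 8 x [ 8. 10. 12.] y [-31. -16.] bgr [64.  59.  54.5]
-98 28 x [-2.  5. 12.] y [-30. -15.] bgr [87.  86.  83.5]
-92 9 x [ 4. 12. 14.] y [-29.   6.] bgr [ 62.  61. 151.]
-86 12 x [ 7. 12. 13.] y [-24.   6.] bgr [64.5 69.5 70. ]
-74 7 x [ 7. 11. 12.] y [-14.   5.] bgr [95. 97. 92.]
-68 6 x [ 8. 12. 12.] y [-10.   4.] bgr [138. 140. 140.]
-62 6 x [ 7.  8. 12.] y [-13.  -2.] bgr [67. 68. 90.]
-56 7 x [ 7. 11. 12.] y [-7. 10.] bgr [141. 145. 142.]
-50 7 x [ 7.  8. 11.] y [-12.   9.] bgr [ 98.  99. 177.]
-44 4 x [ 9. 11. 11.] y [-7. -3.] bgr [166.5 169.  169. ]
-32 59 x [ 2. 10. 18.] y [-16.  12.] bgr [ 56.  57. 225.]
-26 33 x [-0. 12. 19.] y [-18.  15.] bgr [ 42.  42. 197.]
-20 12 x [-1. 13. 20.] y [-18.  -1.] bgr [ 16.  26. 155.]
-14 6 x [ 2. 14. 19.] y [-18.  -9.] bgr [ 35.5  29.  159.5]
-8 16 x [-0. 16. 20.] y [-22.   1.] bgr [150.   65.  116.5]
-2 145 x [-12.   7.  18.] y [-31.  30.] bgr [238. 123.  97.]
```

View pics/s2.png

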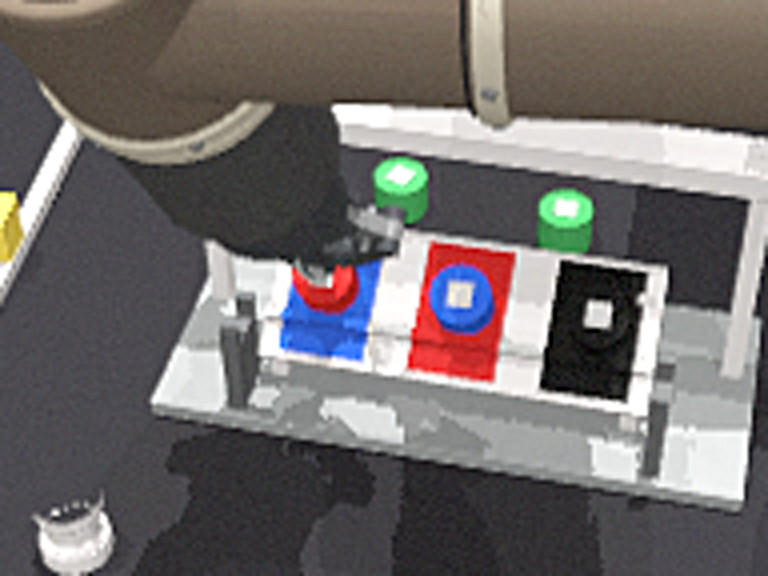

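Two views agree: the real fingertips end about 40 mm short of the reported TCP along the tool axis, with no sideways offset. I'll measure that offset finely and fold it into the helper.

```bash
python3 - <<'E'
from h import *
from rig import r
s=r.read_state();w=r.capture("wrist");D=w["depth"];T=w["tool_from_camera"]
for u in(247,250,261,264):
  out=[]
  for v in range(224,240):
    K=w["camera_matrix"];a=(np.array([u,v])-K[:2,2])/K[0,0];th=np.hypot(*a);d=np.r_[a/th*np.tan(th),1]*D[v,u]
    q=T[:3,:3]@d+T[:3,3];out.append((v,round(q[0]*1e3,1),round(q[2]*1e3,1)))
  print(u,out)
E
python3 -m inch '[[[0,0,0],[0,0,0],0.3],[[0,0,0],[0,0,0],0.3],[[0,0,0],[0,0,0],0.3],[[0,0,0],[0,0,0],0.3]]'
```

```text
247 [(224, np.float64(7.4), np.float64(-28.6)), (225, np.float64(6.6), np.float64(-28.1)), (226, np.float64(6.1), np.float64(-28.4)), (227, np.float64(5.6), np.float64(-28.7)), (228, np.float64(4.9), np.float64(-28.4)), (229, np.float64(4.0), np.float64(-28.0)), (230, np.float64(3.7), np.float64(-28.6)), (231, np.float64(9.6), np.float64(-42.6)), (232, np.float64(9.4), np.float64(-43.5)), (233, np.float64(9.6), np.float64(-45.1)), (234, np.float64(10.0), np.float64(-47.1)), (235, np.float64(9.5), np.float64(-47.3)), (236, np.float64(9.7), np.float64(-48.7)), (237, np.float64(9.4), np.float64(-49.3)), (238, np.float64(9.8), np.float64(-51.3)), (239, np.float64(10.1), np.float64(-53.0))]
250 [(224, np.float64(7.4), np.float64(-28.5)), (225, np.float64(6.5), np.float64(-28.0)), (226, np.float64(6.0), np.float64(-28.3)), (227, np.float64(5.8), np.float64(-29.2)), (228, np.float64(4.4), np.float64(-27.3)), (229, np.float64(4.4), np.float64(-28.7)), (230, np.float64(3.6), np.float64(-28.3)), (231, np.float64(9.6), np.float64(-42.6)), (232, np.float64(9.5), np.float64(-43.7)), (233, np.floa
[... 1097 characters left out ...]
, np.float64(-28.3)), (227, np.float64(5.4), np.float64(-28.2)), (228, np.float64(4.7), np.float64(-28.1)), (229, np.float64(4.4), np.float64(-28.6)), (230, np.float64(3.9), np.float64(-29.0)), (231, np.float64(10.3), np.float64(-44.2)), (232, np.float64(9.8), np.float64(-44.2)), (233, np.float64(10.1), np.float64(-46.2)), (234, np.float64(9.9), np.float64(-46.9)), (235, np.float64(9.9), np.float64(-47.9)), (236, np.float64(9.8), np.float64(-48.9)), (237, np.float64(9.9), np.float64(-50.3)), (238, np.float64(10.2), np.float64(-52.0)), (239, np.float64(9.7), np.float64(-52.1))]
clock: 4.97
eef_pos: [0.4883, -0.0723, 0.062]
eef_rot: [-3.137, 0.561, 0.069]
force: [1.3, 0.4, 0.1]
opening: 0.0479
```

```bash
cat >> h.py <<'E'
TIP=.040
_to=to
def to(p,R): _to(np.asarray(p)+TIP*R.as_matrix()[:,2],R)
E
python3 -m inch '[[[0,0,0],[0,0,0],0.3],[[0,0,0],[-0.033,-0.002,-0.053],0.3],[[0,0,0],[-0.033,-0.002,-0.053],0.3],[[0,0,0],[-0.033,-0.002,-0.053],0.3],[[0,0,0],[0,0,0],0.3],[[0,0,0],[0,0,0],0.3]]'
python3 -m inch '[[[0,0,0],[0,0,0],1],[[0,0,0],[0,0,0],1],[[0,0,0],[0,0,0],1],[[0,0,0],[0,0,0],1],[[0,0,0],[0,0,0],1]]'
python3 - <<'E'
from h import *
from rig import r
to(pad(.080,.004),LEAN)
s=r.read_state();print(s['force'],s['eef_rot']);w=r.capture("wrist");insets(w,s,(("red",.080),))
E
```

```text
clock: 5.47
eef_pos: [0.4683, -0.0737, 0.0302]
eef_rot: [-3.138, 0.562, 0.069]
force: [0.3, -0.4, -0.1]
opening: 0.0599
clock: 5.88
eef_pos: [0.4697, -0.0735, 0.0308]
eef_rot: [-3.137, 0.559, 0.069]
force: [2.9, 1.5, 4.4]
opening: 0.0349
t 5.88 pos [ 0.4697 -0.0735  0.0308] F [2.9 1.5 4.4] open 0.0349
turn/0.5 [-0.007  0.002 -0.001] shift/0.2 [-0.004 -0.001 -0.007]
[2.88355689 1.5489513  4.38622856] [-3.13749634  0.55889054  0.06897346]
red area 724 off y,upslope mm [0.4 0.1]
```

```bash
python3 -m inch '[[[0,0,0],[0.053,0.004,0.085],1],[[0,0,0],[0.053,0.004,0.085],1],[[0,0,0],[0.08,0.01,0.12],1],[[0,0,0],[0.08,0.01,0.12],1],[[0,0,0],[0.08,0.01,0.12],1],[[0,0,0],[0,0,0],1],[[0,0,0],[0,0,0],1]]'
python3 - <<'E'
from h import *
T=dict(np.load("top.npz"))
print("jar",onz(T,[198,111],.055),"loupe",onz(T,[311.5,128.5],.042),"plate front mid",rk([-.07,0,0]),"front corners",rk([-.07,.175,0]),rk([-.07,-.175,0]))
to([.625,-.01,.08],DOWN); to([.625,-.01,.0065],DOWN)
E
```

```text
clock: 6.52
eef_pos: [0.5384, -0.0656, 0.1365]
eef_rot: [-3.137, 0.559, 0.069]
force: [0.6, -0.5, -2.5]
opening: 0.0345
jar [[0.69497379 0.13067999 0.055     ]] loupe [[ 0.65684056 -0.1571888   0.042     ]] plate front mid [0.55244528 0.01205157 0.        ] front corners [ 0.5640742  -0.16256163  0.        ] [0.54081635 0.18666477 0.        ]
t 6.52 pos [ 0.5384 -0.0656  0.1365] F [ 0.6 -0.5 -2.5] open 0.0345
turn/0.5 [ 6.600e-02 -1.117e+00 -1.000e-03] shift/0.2 [ 0.433  0.278 -0.482]
t 6.52 pos [ 0.5384 -0.0656  0.1365] F [ 0.6 -0.5 -2.5] open 0.0345
turn/0.5 [ 6.600e-02 -1.117e+00 -1.000e-03] shift/0.2 [ 0.433  0.278 -0.85 ]
```

```bash
python3 -m inch '[[[0.013,-0.223,0],[0.1,0.056,-0.04],1],[[0.013,-0.223,0],[0.1,0.056,-0.08],1],[[0.013,-0.223,0],[0.1,0.056,-0.1],1],[[0.013,-0.223,0],[0.1,0.056,-0.13],1],[[0.014,-0.225,0],[0.033,0.054,-0.13],1],[[0,0,0],[0,0,0],1],[[0,0,0],[0,0,0],1],[[0,0,0],[0,0,0],1]]'
python3 - <<'E'
from h import *
to([.625,-.01,.08],DOWN); to([.625,-.01,.0065],DOWN)
E
```

```text
clock: 7.18
eef_pos: [0.6224, -0.0119, 0.0422]
eef_rot: [3.14, 0.017, 0.067]
force: [1.2, -0.1, 0.1]
opening: 0.0346
t 7.18 pos [ 0.6224 -0.0119  0.0422] F [ 1.2 -0.1  0.1] open 0.0346
turn/0.5 [ 0.006 -0.033 -0.001] shift/0.2 [ 0.013  0.009 -0.011]
t 7.18 pos [ 0.6224 -0.0119  0.0422] F [ 1.2 -0.1  0.1] open 0.0346
turn/0.5 [ 0.006 -0.033 -0.001] shift/0.2 [ 0.013  0.009 -0.379]
```

```bash
python3 -m inch '[[[0.006,-0.033,0],[0.003,0,-0.1],1],[[0,0,0],[0,0,-0.1],1],[[0,0,0],[0,0,-0.1],1],[[0,0,0],[0,0,-0.04],1],[[0,0,0],[0,0,0],1],[[0,0,0],[0,0,0],1]]'
python3 -m inch '[[[0,0,0],[0,0,-0.015],1],[[0,0,0],[0,0,0],1],[[0,0,0],[0,0,0],1]]'
python3 -m inch '[[[0,0,0],[0,0,-0.01],1],[[0,0,0],[0,0,0],1],[[0,0,0],[0,0,0],1]]'
python3 -m inch '[[[0,0,0],[0,0,-0.006],1],[[0,0,0],[0,0,0],1],[[0,0,0],[0,0,0],1]]'
```

```text
clock: 7.68
eef_pos: [0.6249, -0.0119, -0.0251]
eef_rot: [-3.141, -0.002, 0.067]
force: [1.5, 0.4, -0.4]
opening: 0.0347
clock: 7.93
eef_pos: [0.6249, -0.0115, -0.0273]
eef_rot: [-3.141, -0.004, 0.067]
force: [-0.1, 0.1, -0.6]
opening: 0.0347
clock: 8.18
eef_pos: [0.6243, -0.0116, -0.03]
eef_rot: [-3.141, -0.003, 0.067]
force: [0.3, 0.1, -1.2]
opening: 0.0348
clock: 8.43
eef_pos: [0.6242, -0.0116, -0.0315]
eef_rot: [-3.141, -0.002, 0.067]
force: [0.2, 0.7, -1.2]
opening: 0.0349
```

```bash
for i in 1; do
python3 -m inch '[[[0,0,0],[0,0,-0.008],1],[[0,0,0],[0,0,0],1],[[0,0,0],[0,0,0],1]]' | grep -E "pos|force"
python3 -m inch '[[[0,0,0],[0,0,-0.006],1],[[0,0,0],[0,0,0],1],[[0,0,0],[0,0,0],1]]'| grep -E "pos|force"
python3 -m inch '[[[0,0,0],[0,0,-0.005],1],[[0,0,0],[0,0,0],1],[[0,0,0],[0,0,0],1]]'| grep -E "pos|force"; done
```

```text
eef_pos: [0.6242, -0.0116, -0.0331]
force: [0.4, -0.0, -1.0]
eef_pos: [0.6242, -0.0116, -0.0343]
force: [-0.5, -0.2, -1.1]
eef_pos: [0.6242, -0.0116, -0.0353]
force: [-0.5, 0.8, -1.3]
```

```bash

python3 -m inch '[[[0,0,0],[0,0,-0.005],1],[[0,0,0],[0,0,0],1],[[0,0,0],[0,0,0],1]]' | grep -E "pos|force"
python3 -m inch '[[[0,0,0],[0,0,-0.004],1],[[0,0,0],[0,0,0],1],[[0,0,0],[0,0,0],1]]'| grep -E "pos|force"
python3 -m inch '[[[0,0,0],[0,0,-0.004],1],[[0,0,0],[0,0,0],1],[[0,0,0],[0,0,0],1]]'| grep -E "pos|force"
```

```text
eef_pos: [0.6245, -0.0116, -0.0356]
force: [-1.6, 0.0, 4.6]
eef_pos: [0.6245, -0.0116, -0.0357]
force: [-3.9, 0.7, 12.6]
eef_pos: [0.6246, -0.0116, -0.0357]
force: [-7.6, 0.3, 19.0]
```

```bash

python3 -m inch '[[[0,0,0],[0,0,0.01],1],[[0,0,0],[0,0,0],0.3],[[0,0,0],[0,0,0],0.3],[[0,0,0],[0,0,0],0.3],[[0,0,0],[0,0,0],0.3],[[0,0,0],[0,0,0.1],0.3],[[0,0,0],[0,0,0.19],0.3],[[0,0,0],[0,0,0.19],0.3]]'
python3 -m inch '[[[0,0,0],[0,0,0.19],0.3],[[0,0,0],[0,0,0.19],0.3],[[0,0,0],[0,0,0],0.3],[[0,0,0],[0,0,0],0.3]]'
python3 - <<'E'
from h import *
from rig import r
s=r.read_state();w=r.capture("wrist");f=w["frame"];rr=(f[...,2]>110)&(f[...,0]<90)&(f[...,1]<90)
k,L,st,ce=cv2.connectedComponentsWithStats(rr.astype(np.uint8))
print([(st[i].tolist(),ce[i].round(1)) for i in range(1,k) if st[i,4]>80], "pred face",wproj(w,s,[.6245,-.0116,.028]))
to(pad(-.001,.10),LEAN);to(pad(-.001,.0045),LEAN)
E
```

```text
clock: 10.6
eef_pos: [0.6228, -0.012, 0.0595]
eef_rot: [3.141, 0.002, 0.067]
force: [1.1, -0.3, -0.2]
opening: 0.0598
clock: 10.93
eef_pos: [0.626, -0.0112, 0.139]
eef_rot: [-3.14, -0.008, 0.067]
force: [-1.0, 0.8, -1.3]
opening: 0.06
[([134, 82, 13, 41, 93], array([141.5, 103.4])), ([240, 156, 35, 39, 871], array([257. , 174.5])), ([208, 271, 47, 58, 1250], array([230. , 291.3]))] pred face [255.7649883  178.08249156]
t 10.98 pos [ 0.6245 -0.0114  0.1368] F [-0.3  0.2 -1.2] open 0.0596
turn/0.5 [-7.700e-02  1.125e+00  1.000e-03] shift/0.2 [-0.551  0.11  -0.13 ]
t 10.98 pos [ 0.6245 -0.0114  0.1368] F [-0.3  0.2 -1.2] open 0.0596
turn/0.5 [-7.700e-02  1.125e+00  1.000e-03] shift/0.2 [-0.804  0.093 -0.534]
```

```bash

python3 -m inch '[[[-0.015,0.225,0],[-0.11,0.022,-0.026],0.3],[[-0.015,0.225,0],[-0.11,0.022,-0.026],0.3],[[-0.015,0.225,0],[-0.11,0.022,-0.026],0.3],[[-0.016,0.225,0],[-0.11,0.022,-0.026],0.3],[[-0.016,0.225,0],[-0.11,0.022,-0.026],0.3],[[0,0,0],[0,0,0],0.3],[[0,0,0],[0,0,0],0.3],[[0,0,0],[0,0,0],0.3]]'
python3 - <<'E'
from h import *
from rig import r
s=r.read_state();w=r.capture("wrist");strips(w,s);insets(w,s,(("blue",0.),("black",-.078)))
to(pad(-.001,.0045),LEAN)
E
```

```text
clock: 11.65
eef_pos: [0.5147, 0.01, 0.1093]
eef_rot: [3.14, 0.56, 0.066]
force: [0.7, -0.6, -0.7]
opening: 0.0596
blue strip 0.026 [0.0535 0.1055 0.0795]
blue strip 0.032 [0.054  0.1055 0.0798]
red strip 0.026 [-0.0245  0.026   0.0008]
red strip 0.032 [-0.0245  0.0265  0.001 ]
blue area 341 off y,upslope mm [-0.3 -0.3]
black area 281 off y,upslope mm [-2.5 -0.3]
t 11.7 pos [0.5149 0.01   0.1104] F [-1.   0.2  1.4] open 0.0598
turn/0.5 [ 0.001  0.003 -0.   ] shift/0.2 [-0.256 -0.014 -0.402]
```

```bash

python3 -m inch '[[[0,0,0],[-0.06,-0.003,-0.095],0.3],[[0,0,0],[-0.06,-0.003,-0.095],0.3],[[0,0,0],[-0.06,-0.003,-0.095],0.3],[[0,0,0],[-0.045,-0.003,-0.07],0.3],[[0,0,0],[-0.03,-0.002,-0.047],0.3],[[0,0,0],[0,0,0],0.3],[[0,0,0],[0,0,0],0.3]]'
python3 - <<'E'
from h import *
to(pad(-.001,.0045),LEAN)
E
```

```text
clock: 12.28
eef_pos: [0.4641, 0.0075, 0.0309]
eef_rot: [3.141, 0.559, 0.067]
force: [-0.0, -0.0, 0.3]
opening: 0.0597
t 12.28 pos [0.4641 0.0075 0.0309] F [-0.  -0.   0.3] open 0.0597
turn/0.5 [ 0.001  0.002 -0.001] shift/0.2 [-0.002 -0.002 -0.005]
```

```bash

python3 -m inch '[[[0,0,0],[0,0,0],1],[[0,0,0],[0,0,0],1],[[0,0,0],[0,0,0],1],[[0,0,0],[0,0,0],1],[[0,0,0],[0,0,0],1],[[0,0,0],[0,0,0],1]]'
python3 - <<'E'
from h import *
s=__import__('rig').r.read_state();q=s['eef_pos']-pad(0,0);print("grasp up,y,h",np.round([q@UP*1e3,q@RK[:,1]*1e3,q@N*1e3],2),s['eef_rot'])
E
python3 -m inch '[[[0,0,0],[0.053,0.004,0.085],1],[[0,0,0],[0.053,0.004,0.085],1],[[0,0,0],[0.053,0.004,0.085],1],[[0,0,0],[0.013,-0.19,0.04],1],[[0,0,0],[0.013,-0.19,0],1],[[0,0,0],[0,0,0],1],[[0,0,0],[0,0,0],1],[[0,0,0],[0,0,0],1]]'
python3 - <<'E'
from h import *
to(pad(.078,.0145,.002),LEAN)
E
```

```text
clock: 12.78
eef_pos: [0.4649, 0.0077, 0.0308]
eef_rot: [3.141, 0.559, 0.067]
force: [2.4, 1.1, 5.8]
opening: 0.0349
grasp up,y,h [ -0.59  -1.52 -34.12] [3.14120113 0.55856274 0.06691128]
clock: 13.45
eef_pos: [0.5003, -0.0661, 0.0886]
eef_rot: [3.141, 0.561, 0.065]
force: [0.5, 0.3, -1.0]
opening: 0.0347
t 13.45 pos [ 0.5003 -0.0661  0.0886] F [ 0.5  0.3 -1. ] open 0.0347
turn/0.5 [ 0.001 -0.003  0.002] shift/0.2 [-0.138 -0.026 -0.246]
```

```bash

python3 -m inch '[[[0,0,0],[-0.046,-0.008,-0.082],1],[[0,0,0],[-0.046,-0.008,-0.082],1],[[0,0,0],[-0.046,-0.008,-0.082],1],[[0,0,0],[0,0,0],1],[[0,0,0],[0,0,0],1],[[0,0,0],[0,0,0],1]]'
python3 - <<'E'
from h import *
from rig import r
s=r.read_state();w=r.capture("wrist");strips(w,s)
to(pad(.0777,.0068,.001),LEAN)
E
```

```text
clock: 13.95
eef_pos: [0.4739, -0.0703, 0.0403]
eef_rot: [3.141, 0.56, 0.067]
force: [0.2, -0.5, -0.6]
opening: 0.0349
blue strip 0.026 [0.0555 0.1015 0.0785]
blue strip 0.032 [0.056  0.1005 0.0783]
blue strip 0.038 [0.0595 0.097  0.0783]
red strip 0.026 [-0.026  0.026  0.   ]
red strip 0.032 [-0.0255  0.026   0.0003]
t 14.0 pos [ 0.4741 -0.0704  0.0404] F [-0.1 -1.  -1.1] open 0.0347
turn/0.5 [ 0.001  0.001 -0.002] shift/0.2 [-0.024 -0.005 -0.04 ]
```

```bash

python3 -m inch '[[[0,0,0],[-0.008,-0.002,-0.014],1],[[0,0,0],[-0.008,-0.002,-0.014],1],[[0,0,0],[-0.008,-0.001,-0.012],1],[[0,0,0],[0,0,0],1],[[0,0,0],[0,0,0],1]]'
python3 -m inch '[[[0,0,0],[-0.003,0,-0.004],1],[[0,0,0],[0,0,0],1],[[0,0,0],[0,0,0],1]]'|grep -E "pos|force"
python3 -m inch '[[[0,0,0],[-0.003,0,-0.004],1],[[0,0,0],[0,0,0],1],[[0,0,0],[0,0,0],1]]'|grep -E "pos|force"
python3 - <<'E'
from h import *
s=__import__('rig').r.read_state();q=s['eef_pos']-pad(.078,0);print("up,y,h",np.round([q@UP*1e3,q@RK[:,1]*1e3,q@N*1e3],2))
to(pad(.0777,.0059,-.0006),LEAN)
E
```

```text
clock: 14.42
eef_pos: [0.4684, -0.0718, 0.032]
eef_rot: [3.141, 0.56, 0.067]
force: [2.5, 0.8, 4.0]
opening: 0.0349
eef_pos: [0.4685, -0.0718, 0.0319]
force: [2.3, 2.3, 9.5]
eef_pos: [0.4685, -0.0718, 0.0318]
force: [4.2, 2.6, 13.6]
up,y,h [  1.44   0.11 -34.13]
t 14.92 pos [ 0.4685 -0.0718  0.0318] F [ 4.2  2.6 13.6] open 0.0349
turn/0.5 [ 0.002  0.004 -0.003] shift/0.2 [ 0.009  0.003 -0.005]
```

```bash

python3 -m inch '[[[0,0,0],[0.003,0,0.005],1],[[0,0,0],[0.005,0.002,-0.003],1],[[0,0,0],[0.003,0,-0.002],1],[[0,0,0],[0,0,0],1],[[0,0,0],[0,0,0],1]]'|grep -E "pos|force"
python3 -m inch '[[[0,0,0],[0.003,0,-0.002],1],[[0,0,0],[0,0,0],1],[[0,0,0],[0,0,0],1]]'|grep -E "pos|force"
python3 - <<'E'
from h import *
s=__import__('rig').r.read_state();q=s['eef_pos']-pad(.078,0);print("up,y,h",np.round([q@UP*1e3,q@RK[:,1]*1e3,q@N*1e3],2),"F up,n",s['force']@UP,s['force']@N)
E
```

```text
eef_pos: [0.4688, -0.0719, 0.0318]
force: [0.1, 1.2, 14.1]
eef_pos: [0.4693, -0.072, 0.0314]
force: [-0.5, 1.7, 14.4]
up,y,h [  0.55   0.31 -34.1 ] F up,n 7.962377008100859 12.003473872597294
```

```bash

python3 -m inch '[[[0,0,0],[0.002,0.002,0.003],1],[[0,0,0],[0.004,0.001,-0.002],1],[[0,0,0],[0,0,0],1],[[0,0,0],[0,0,0],1]]'|grep -E "pos|force"
python3 -m inch '[[[0,0,0],[0.004,0.001,-0.002],1],[[0,0,0],[0,0,0],1],[[0,0,0],[0,0,0],1]]'|grep -E "pos|force"
python3 - <<'E'
from h import *
s=__import__('rig').r.read_state();q=s['eef_pos']-pad(.078,0);print("up,y,h",np.round([q@UP*1e3,q@RK[:,1]*1e3,q@N*1e3],2),"F up,n",s['force']@UP,s['force']@N)
E
```

```text
eef_pos: [0.4705, -0.0713, 0.0307]
force: [0.0, -0.7, 9.4]
eef_pos: [0.4705, -0.0713, 0.0307]
force: [-2.2, -0.7, 12.1]
up,y,h [ -0.9   -0.27 -34.02] F up,n 8.330759679702458 9.079021137445384
```

```bash

python3 -m inch '[[[0,0,0],[0,0,0.005],1],[[0,0,0],[0,0,0],1],[[0,0,0],[0,0,0],0.3],[[0,0,0],[0,0,0],0.3],[[0,0,0],[0,0,0],0.3],[[0,0,0],[0,0,0],0.3],[[0,0,0],[0,0,0],0.3]]'
python3 -m inch '[[[0,0,0],[0.03,0.002,0.05],0.3],[[0,0,0],[0.053,0.004,0.085],0.3],[[0,0,0],[0.053,0.004,0.085],0.3],[[0,0,0],[0.053,0.004,0.085],0.3],[[0,0,0],[0.053,0.004,0.085],0.3],[[0,0,0],[0,0,0],0.3],[[0,0,0],[0,0,0],0.3]]'
python3 - <<'E'
from h import *
from rig import r
s=r.read_state();w=r.capture("wrist");strips(w,s);insets(w,s,(("blue",.078),("black",-.078)))
cv2.imwrite("pics/w3.png",cv2.resize(w["frame"],(640,480)))
to([.6245,-.0116,.12],DOWN); to([.6245,-.0116,.0045],DOWN)
E
```

```text
clock: 16.75
eef_pos: [0.4716, -0.0705, 0.0302]
eef_rot: [3.141, 0.561, 0.066]
force: [-0.1, -0.2, 0.2]
opening: 0.0595
clock: 17.33
eef_pos: [0.5208, -0.0668, 0.1087]
eef_rot: [3.141, 0.559, 0.066]
force: [-1.6, -0.2, -1.5]
opening: 0.06
blue strip 0.026 [0.0535 0.105  0.0793]
blue strip 0.032 [0.0535 0.1045 0.079 ]
red strip 0.026 [-0.025   0.026   0.0005]
red strip 0.032 [-0.0245  0.0255  0.0005]
blue area 342 off y,upslope mm [ 1.  -0.7]
black area 191 off y,upslope mm [-3.  -0.2]
t 17.38 pos [ 0.5197 -0.0668  0.108 ] F [-1.  -0.6 -0.4] open 0.0597
turn/0.5 [ 7.40e-02 -1.12e+00  1.00e-03] shift/0.2 [ 0.524  0.276 -0.14 ]
t 17.38 pos [ 0.5197 -0.0668  0.108 ] F [-1.  -0.6 -0.4] open 0.0597
turn/0.5 [ 7.40e-02 -1.12e+00  1.00e-03] shift/0.2 [ 0.524  0.276 -0.718]
```

View pics/w3.png

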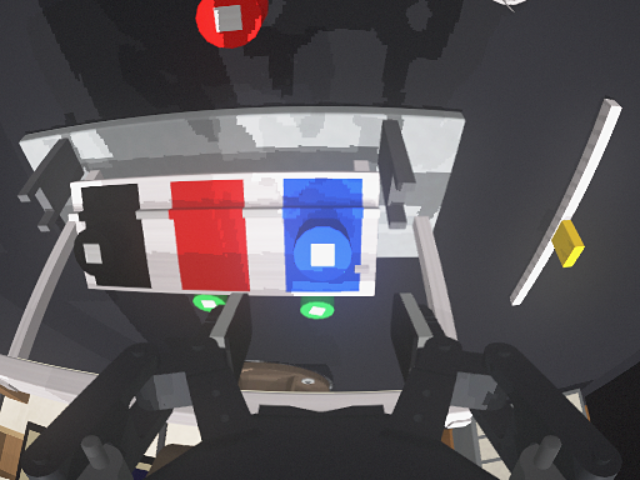

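The image shows the blue mount at (322,253), centred on the blue strip and flush against the ledge; in numbers its offset from the strip centre is about 0.1 mm. Red stands upright on the bench at (228,20). I fetch red next.

```bash

python3 -m inch '[[[0.015,-0.224,0],[0.105,0.055,0],0.3],[[0.015,-0.224,0],[0.105,0.055,0],0.3],[[0.015,-0.224,0],[0.105,0.055,-0.03],0.3],[[0.015,-0.224,0],[0.105,0.055,-0.05],0.3],[[0.014,-0.224,0],[0.104,0.056,-0.06],0.3],[[0,0,0],[0,0,0],0.3],[[0,0,0],[0,0,0],0.3],[[0,0,0],[0,0,0],0.3]]'
python3 - <<'E'
from h import *
to([.6245,-.0116,.05],DOWN); to([.6245,-.0116,.0045],DOWN)
E
```

```text
clock: 18.05
eef_pos: [0.6237, -0.0122, 0.0804]
eef_rot: [3.14, 0.004, 0.067]
force: [0.5, -1.0, 0.6]
opening: 0.0594
t 18.05 pos [ 0.6237 -0.0122  0.0804] F [ 0.5 -1.   0.6] open 0.0594
turn/0.5 [ 0.003 -0.008 -0.   ] shift/0.2 [ 0.004  0.003 -0.352]
t 18.05 pos [ 0.6237 -0.0122  0.0804] F [ 0.5 -1.   0.6] open 0.0594
turn/0.5 [ 0.003 -0.008 -0.   ] shift/0.2 [ 0.004  0.003 -0.58 ]
```

```bash

python3 -m inch '[[[0.003,-0.008,0],[0.004,0.003,-0.15],0.3],[[0,0,0],[0,0,-0.15],0.3],[[0,0,0],[0,0,-0.15],0.3],[[0,0,0],[0,0,-0.08],0.3],[[0,0,0],[0,0,-0.04],0.3],[[0,0,0],[0,0,0],0.3],[[0,0,0],[0,0,0],0.3]]'
python3 -m inch '[[[0,0,0],[0,0,0],1],[[0,0,0],[0,0,0],1],[[0,0,0],[0,0,0],1],[[0,0,0],[0,0,0],1],[[0,0,0],[0,0,0],1],[[0,0,0],[0,0,0],1]]'
python3 -m inch '[[[0,0,0],[0,0,0.1],1],[[0,0,0],[0,0,0.19],1],[[0,0,0],[0,0,0.19],1],[[0,0,0],[0,0,0.19],1],[[0,0,0],[0,0,0.19],1],[[0,0,0],[0,0,0],1],[[0,0,0],[0,0,0],1]]'
python3 - <<'E'
from h import *
to(pad(0,.09),LEAN)
E
```

```text
clock: 18.63
eef_pos: [0.6261, -0.0116, -0.0335]
eef_rot: [-3.142, -0.003, 0.066]
force: [0.4, -0.1, 0.6]
opening: 0.0596
clock: 19.13
eef_pos: [0.6267, -0.0111, -0.0319]
eef_rot: [-3.141, -0.007, 0.067]
force: [-0.6, -0.5, 6.9]
opening: 0.0344
clock: 19.72
eef_pos: [0.627, -0.0107, 0.1419]
eef_rot: [-3.14, -0.01, 0.066]
force: [0.3, -0.5, -1.5]
opening: 0.0344
t 19.72 pos [ 0.627  -0.0107  0.1419] F [ 0.3 -0.5 -1.5] open 0.0344
turn/0.5 [-8.000e-02  1.137e+00  1.000e-03] shift/0.2 [-0.589  0.099 -0.198]
```

```bash

python3 -m inch '[[[-0.016,0.227,0],[-0.118,0.02,0],1],[[-0.016,0.227,0],[-0.118,0.02,0],1],[[-0.016,0.227,0],[-0.118,0.02,-0.06],1],[[-0.016,0.228,0],[-0.118,0.02,-0.07],1],[[-0.016,0.228,0],[-0.117,0.019,-0.068],1],[[0,0,0],[0,0,0],1],[[0,0,0],[0,0,0],1],[[0,0,0],[0,0,0],1]]'
python3 - <<'E'
from h import *
to(pad(0,.018,.001),LEAN)
E
```

```text
clock: 20.38
eef_pos: [0.5087, 0.0082, 0.0989]
eef_rot: [3.139, 0.563, 0.065]
force: [0.7, -0.0, 0.0]
opening: 0.0343
t 20.38 pos [0.5087 0.0082 0.0989] F [ 0.7 -0.   0. ] open 0.0343
turn/0.5 [ 0.005 -0.005 -0.001] shift/0.2 [-0.193 -0.008 -0.285]
```

```bash

python3 -m inch '[[[0.005,-0.005,0],[-0.055,-0.002,-0.08],1],[[0,0,0],[-0.055,-0.002,-0.08],1],[[0,0,0],[-0.055,-0.002,-0.08],1],[[0,0,0],[-0.028,-0.002,-0.045],1],[[0,0,0],[0,0,0],1],[[0,0,0],[0,0,0],1],[[0,0,0],[0,0,0],1]]'
python3 - <<'E'
from h import *
from rig import r
s=r.read_state();w=r.capture("wrist");strips(w,s);insets(w,s,(("red",0.0),))
q=s['eef_pos']-pad(0,0);print("up,y,h",np.round([q@UP*1e3,q@RK[:,1]*1e3,q@N*1e3],2))
to(pad(-.0002,.0095,.001),LEAN)
E
```

```text
clock: 20.97
eef_pos: [0.4709, 0.007, 0.0433]
eef_rot: [-3.14, 0.559, 0.068]
force: [0.9, -0.5, -1.3]
opening: 0.0347
blue strip 0.026 [0.054 0.114 0.084]
blue strip 0.032 [0.054 0.108 0.081]
blue strip 0.038 [0.0625 0.063  0.0628]
red strip 0.026 [-0.0215  0.024   0.0013]
red strip 0.032 [-0.021  0.023  0.001]
red strip 0.038 [-0.0185  0.02    0.0008]
red area 336 off y,upslope mm [0.4 5.1]
up,y,h [  1.08  -0.42 -20.35]
t 21.02 pos [0.4708 0.0071 0.0431] F [ 0.4  0.4 -0.4] open 0.0351
turn/0.5 [-0.002  0.    -0.001] shift/0.2 [-0.026 -0.003 -0.042]
```

```bash

python3 -m inch '[[[0,0,0],[-0.01,-0.001,-0.016],1],[[0,0,0],[-0.01,-0.001,-0.016],1],[[0,0,0],[-0.006,0,-0.01],1],[[0,0,0],[0,0,0],1],[[0,0,0],[0,0,0],1]]'|grep -E "pos|force"
python3 -m inch '[[[0,0,0],[-0.003,0,-0.004],1],[[0,0,0],[0,0,0],1],[[0,0,0],[0,0,0],1]]'|grep -E "pos|force"
python3 -m inch '[[[0,0,0],[-0.003,0,-0.004],1],[[0,0,0],[0,0,0],1],[[0,0,0],[0,0,0],1]]'|grep -E "pos|force"
python3 - <<'E'
from h import *
s=__import__('rig').r.read_state();q=s['eef_pos']-pad(0,0);print("up,y,h",np.round([q@UP*1e3,q@RK[:,1]*1e3,q@N*1e3],2),"F up,n",s['force']@UP,s['force']@N)
E
```

```text
eef_pos: [0.4651, 0.0066, 0.0347]
force: [2.6, 1.9, 10.6]
eef_pos: [0.4651, 0.0066, 0.0347]
force: [3.5, 2.5, 16.6]
eef_pos: [0.4652, 0.0066, 0.0346]
force: [4.5, 3.0, 21.8]
up,y,h [  1.29  -0.34 -30.77] F up,n 7.569914517401218 20.969872149878697
```

```bash

python3 -m inch '[[[0,0,0],[0.005,0,0.008],1],[[0,0,0],[0.006,0.001,-0.003],1],[[0,0,0],[0.004,0,-0.003],1],[[0,0,0],[0,0,0],1],[[0,0,0],[0,0,0],1]]'|grep -E "pos|force"
python3 -m inch '[[[0,0,0],[0.004,0,-0.002],1],[[0,0,0],[0.004,0,-0.002],1],[[0,0,0],[0,0,0],1],[[0,0,0],[0,0,0],1]]'|grep -E "pos|force"
python3 - <<'E'
from h import *
s=__import__('rig').r.read_state();q=s['eef_pos']-pad(0,0);print("up,y,h",np.round([q@UP*1e3,q@RK[:,1]*1e3,q@N*1e3],2),"F up,n",s['force']@UP,s['force']@N)
E
```

```text
eef_pos: [0.466, 0.0064, 0.0342]
force: [-0.4, 0.7, 17.3]
eef_pos: [0.4674, 0.0063, 0.0333]
force: [-0.6, 0.8, 15.2]
up,y,h [ -1.29   0.1  -30.69] F up,n 8.521164953444314 12.59742828891508
```

```bash

python3 -m inch '[[[0,0,0],[0.002,0.002,0.003],1],[[0,0,0],[0.004,0.001,-0.002],1],[[0,0,0],[0.003,0,-0.002],1],[[0,0,0],[0,0,0],1],[[0,0,0],[0,0,0],1]]'|grep -E "pos|force"
python3 -m inch '[[[0,0,0],[0.003,0,-0.002],1],[[0,0,0],[0,0,0],1],[[0,0,0],[0,0,0],1]]'|grep -E "pos|force"
python3 - <<'E'
from h import *
s=__import__('rig').r.read_state();q=s['eef_pos']-pad(0,0);print("up,y,h",np.round([q@UP*1e3,q@RK[:,1]*1e3,q@N*1e3],2),"F up,n",s['force']@UP,s['force']@N)
E
```

```text
eef_pos: [0.4681, 0.0068, 0.033]
force: [-2.8, 0.4, 14.8]
eef_pos: [0.4682, 0.0067, 0.033]
force: [-4.4, 0.1, 17.5]
up,y,h [ -2.12  -0.31 -30.58] F up,n 13.055837801181465 12.48739217308237
```

```bash

python3 -m inch '[[[0,0,0],[-0.001,0,0.007],1],[[0,0,0],[0,0,0],1],[[0,0,0],[0,0,0],0.3],[[0,0,0],[0,0,0],0.3],[[0,0,0],[0,0,0],0.3],[[0,0,0],[0,0,0],0.3],[[0,0,0],[0,0,0],0.3]]'
python3 -m inch '[[[0,0,0],[0.03,0.002,0.05],0.3],[[0,0,0],[0.053,0.004,0.085],0.3],[[0,0,0],[0.053,0.004,0.085],0.3],[[0,0,0],[0.053,0.004,0.085],0.3],[[0,0,0],[0.053,0.004,0.085],0.3],[[0,0,0],[0.053,0.004,0.085],0.3],[[0,0,0],[0,0,0],0.3],[[0,0,0],[0,0,0],0.3]]'
python3 - <<'E'
from h import *
from rig import r
s=r.read_state();w=r.capture("wrist");strips(w,s);insets(w,s,(("red",0),("blue",.078),("black",-.078)))
cv2.imwrite("pics/w4.png",cv2.resize(w["frame"],(640,480)))
c=r.capture("scene");t=r.capture("top");np.savez("top2.npz",**t);np.savez("scene2.npz",**c)
# bar: bar axis from top (bar top z .012) and handle top z .046
f=t["frame"].astype(int)
yel=((f[...,2]>130)&(f[...,1]>120)&(f[...,0]<110)).astype(np.uint8)
k,L,st,ce=cv2.connectedComponentsWithStats(yel);i=1+np.argmax(st[1:,4]);q=np.argwhere(L==i)[:,::-1]
print("handle top px",ce[i],cv2.minAreaRect((onz(t,q,.046)[:,:2]*1e3).astype(np.float32)))
wh=(f.min(2)>110);v,u=np.nonzero(wh);k=(u>330)&(u<400)&(v>140)&(v<275);p=onz(t,np.c_[u,v][k],.012)[:,:2]*1e3
print("bar",k.sum(),cv2.minAreaRect(p.astype(np.float32)))
P=cloud(t);m=(P[...,2]>.035)&(P[...,2]<.06)&(P[...,1]<-.25)&(P[...,1]>-.35)&(P[...,0]>.38)&(P[...,0]<.55)
print("handle depth",m.sum(),np.median(P[m],0),cv2.minAreaRect((P[m][:,:2]*1e3).astype(np.float32)) if m.sum() else '')
P=cloud(c);f=c["frame"].astype(int);m=(f[...,2]>130)&(f[...,1]>120)&(f[...,0]<110)&(P[...,1]<-.2)&(P[...,0]>.3)&(P[...,0]<.6)
print("scene handle",m.sum(),P[m].mean(0),P[m].min(0),P[m].max(0))
to([.50,-.30,.2],DOWN)
E
```

```text
clock: 23.93
eef_pos: [0.4696, 0.0074, 0.0319]
eef_rot: [-3.141, 0.563, 0.067]
force: [-1.1, -0.6, 0.3]
opening: 0.0598
clock: 24.6
eef_pos: [0.5293, 0.012, 0.1275]
eef_rot: [-3.14, 0.561, 0.067]
force: [0.3, -0.2, -0.6]
opening: 0.06
blue strip 0.026 [0.054 0.106 0.08 ]
blue strip 0.032 [0.0545 0.1055 0.08  ]
red strip 0.026 [-0.025   0.026   0.0005]
red strip 0.032 [-0.024   0.0265  0.0013]
red area 272 off y,upslope mm [ 1.  -1.1]
blue area 257 off y,upslope mm [ 1.3 -1.1]
black area 231 off y,upslope mm [-2.4 -0.3]
handle top px [148.50404313 131.76819407] ((683.7588500976562, 263.6282653808594), (326.5347595214844, 36.9695930480957), 9.172740936279297)
bar 929 ((465.05157470703125, -302.8774108886719), (287.22210693359375, 22.92581558227539), 7.876166820526123)
handle depth 73 [ 0.46422867 -0.30173526  0.0439019 ] ((464.34124755859375, -302.36181640625), (30.081911087036133, 13.375426292419434), 6.689194202423096)
scene handle 85 [ 0.46777746 -0.3042652   0.02764783] [ 0.39870628 -0.34781493 -0.00254956] [ 0.48312695 -0.2948759   0.04706988]
t 24.75 pos [0.5276 0.0117 0.1264] F [-0.6 -0.3 -0.3] open 0.0594
turn/0.5 [ 0.074 -1.128 -0.   ] shift/0.2 [-0.138 -1.559  0.168]
```

View pics/w4.png

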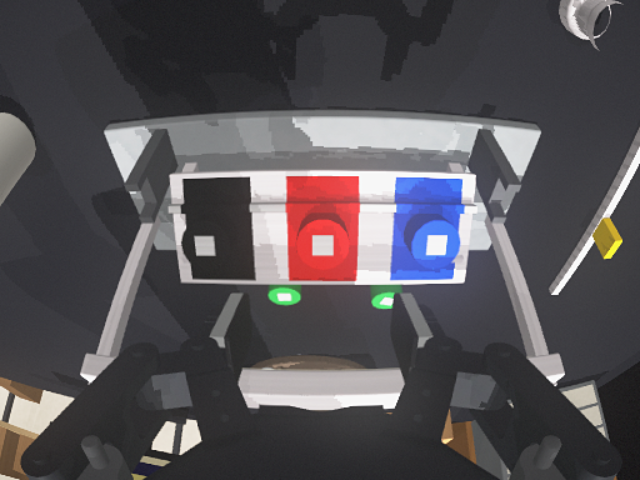

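Picture w4 shows red at (322,243) on the red strip and blue at (437,243) on the blue strip, both centred (within ~0.5 mm of the strip centres) and flush against the ledge; the black mount is unmoved. Now the bar.

```bash

python3 -m inch '[[[0.015,-0.225,0],[0,-0.08,0.1],0.3],[[0.015,-0.225,0],[0,-0.08,0.1],0.3],[[0.015,-0.226,0],[0,-0.08,0.1],0.3],[[0.015,-0.226,0],[0,-0.08,0.1],0.3],[[0.014,-0.226,0],[0,-0.08,0.1],0.3],[[0,0,-0.23],[-0.01,-0.18,0],0.3],[[0,0,-0.23],[-0.01,-0.18,0],0.3],[[0,0,-0.23],[-0.01,-0.18,0],0.3]]'
python3 -m inch '[[[0,0,-0.23],[-0.07,-0.15,0],0.3],[[0,0,-0.23],[-0.07,-0.15,0],0.3],[[0,0,-0.23],[-0.07,-0.15,0],0.3],[[0,0,-0.23],[-0.07,-0.15,0],0.3],[[0,0,-0.23],[0,0,-0.1],0.3],[[0,0,-0.23],[0,0,-0.1],0.3],[[0,0,-0.23],[0,0,-0.1],0.3],[[0,0,-0.23],[0,0,-0.1],0.3]]'
python3 -m inch '[[[0,0,-0.23],[0,0,0],0.3],[[0,0,-0.02],[0,0,0],0.3],[[0,0,0],[0,0,0],0.3],[[0,0,0],[0,0,0],0.3]]'
cat >> h.py <<'E'
BARG=Ro.from_euler('xyz',[np.pi,0,.137-np.pi/2])
E
python3 - <<'E'
from h import *
from rig import r
s=r.read_state();print(s['joints'].round(2),s['eef_rot'].round(3));w=r.capture("wrist")
f=w["frame"].astype(int);T=w["tool_from_camera"];K=w["camera_matrix"]
R=Ro.from_euler('xyz',s['eef_rot']).as_matrix()
def cast(px,z):
    out=[]
    for p in px:
        o,d=wray(w,s,p);out.append((o+d*(z-o[2])/d[2])[:2]*1e3)
    return np.array(out,np.float32)
m=((f[...,2]>120)&(f[...,1]>110)&(f[...,0]<80)).astype(np.uint8);k,L,st,ce=cv2.connectedComponentsWithStats(m)
i=1+np.argmax(st[1:,4]);print(st[i],ce[i])
# top face = brighter yellow? split by depth
D=w["depth"];q=np.argwhere(L==i)[:,::-1]
pz=[]
for u,v in q:
    o,d=wray(w,s,(u,v));zc=(R@T[:3,:3])[:,2];pz.append(o+d*D[v,u]/(d@zc))
pz=np.array(pz);top=pz[:,2]>.040
print("handle z max",np.percentile(pz[:,2],95),cv2.minAreaRect((pz[top][:,:2]*1e3).astype(np.float32)),top.sum())
cv2.imwrite("pics/w5.png",cv2.resize(w["frame"],(640,480)))
to([.4647,-.3026,.014],BARG)
E
```

```text
clock: 25.42
eef_pos: [0.5212, -0.177, 0.2283]
eef_rot: [-3.141, -0.004, -0.282]
force: [1.3, 0.5, -0.5]
opening: 0.0596
clock: 26.08
eef_pos: [0.4654, -0.2962, 0.1457]
eef_rot: [3.141, -0.001, -1.205]
force: [-0.3, -0.3, -0.4]
opening: 0.0596
clock: 26.42
eef_pos: [0.4667, -0.2963, 0.1476]
eef_rot: [-3.141, -0.002, -1.319]
force: [0.1, -0.0, -0.4]
opening: 0.0601
[-0.21  0.19 -0.33  0.   -1.05  0.46] [-3.141e+00 -2.000e-03 -1.319e+00]
[247 159  26   6  70] [255.72857143 161.52857143]
handle z max 0.04494870375657817 ((474.5848388671875, -311.2074279785156), (8.885787963867188, 0.643297553062439), 8.333101272583008) 13
t 26.47 pos [ 0.4668 -0.2963  0.1477] F [0.3 0.1 0.1] open 0.0593
turn/0.5 [ 0.005  0.002 -0.228] shift/0.2 [-0.011 -0.032 -0.869]
```

View pics/w5.png

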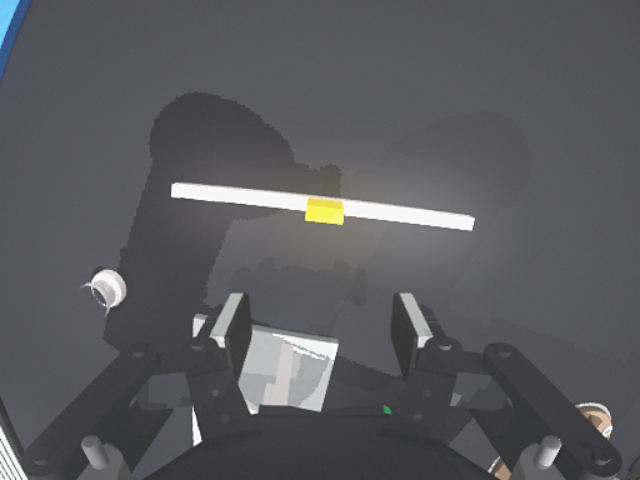

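The bar is seen with its handle at (325,211), still about 0.11 rad off the fingers' line. I turn that, lower and re-measure.

```bash

python3 -m inch '[[[0.005,0,-0.228],[-0.011,-0.032,-0.1],0.3],[[0,0,0],[0,0,-0.15],0.3],[[0,0,0],[0,0,-0.15],0.3],[[0,0,0],[0,0,0],0.3],[[0,0,0],[0,0,0],0.3],[[0,0,0],[0,0,0],0.3]]'
python3 - <<'E'
from h import *
from rig import r
s=r.read_state();w=r.capture("wrist");f=w["frame"].astype(int);T=w["tool_from_camera"]
R=Ro.from_euler('xyz',s['eef_rot']).as_matrix();zc=(R@T[:3,:3])[:,2];D=w["depth"]
def pts(m):
    P=[]
    for v,u in np.argwhere(m):
        o,d=wray(w,s,(u,v));P.append(o+d*D[v,u]/(d@zc))
    return np.array(P)
m=(f[...,2]-f[...,0]>60)&(f[...,1]-f[...,0]>50);m[:60]=0;m[300:]=0
P=pts(m);tp=P[P[:,2]>.040];print(len(P),len(tp),P[:,2].max(),cv2.minAreaRect((tp[:,:2]*1e3).astype(np.float32)))
b=(f.min(2)>130);b[:90]=0;b[200:]=0
P=pts(b);P=P[(P[:,2]<.025)&(P[:,2]>.003)&(abs(P[:,1]+.30)<.05)&(abs(P[:,0]-.465)<.2)];print("bar",len(P),P[:,2].mean(),cv2.minAreaRect((P[:,:2]*1e3).astype(np.float32)))
to([.4647,-.3026,.014],BARG)
E
```

```text
clock: 26.97
eef_pos: [0.4654, -0.3031, 0.0689]
eef_rot: [-3.14, -0.001, -1.435]
force: [-0.8, -0.3, 1.6]
opening: 0.0597
1109 734 0.2507824157955712 ((469.9537658691406, -339.5357360839844), (29.492576599121094, 78.51910400390625), 7.761913776397705)
bar 4389 0.011823222270865429 ((465.17767333984375, -304.6365661621094), (278.8260498046875, 16.361629486083984), 7.876288890838623)
t 27.02 pos [ 0.4658 -0.3031  0.0693] F [ 0.   0.8 -0. ] open 0.0599
turn/0.5 [0.001 0.006 0.004] shift/0.2 [-0.006  0.003 -0.477]
```

```bash

python3 -m inch '[[[0,0,0],[-0.003,0,-0.14],0.3],[[0,0,0],[0,0,-0.14],0.3],[[0,0,0],[0,0,-0.1],0.3],[[0,0,0],[0,0,-0.06],0.3],[[0,0,0],[0,0,-0.025],0.3],[[0,0,0],[0,0,0],0.3],[[0,0,0],[0,0,0],0.3]]'
python3 -m inch '[[[0,0,0],[0,0,0],1],[[0,0,0],[0,0,0],1],[[0,0,0],[0,0,0],1],[[0,0,0],[0,0,0],1],[[0,0,0],[0,0,0],1],[[0,0,0],[0,0,0],1],[[0,0,0],[0,0,0],1]]' 60
```

```text
clock: 27.6
eef_pos: [0.465, -0.303, -0.0244]
eef_rot: [-3.139, -0.0, -1.436]
force: [-0.4, -0.3, 0.7]
opening: 0.0599
clock: 28.18
eef_pos: [0.4649, -0.303, -0.0243]
eef_rot: [-3.139, -0.001, -1.437]
force: [-0.2, -0.1, 6.1]
opening: 0.0292
```

```bash

python3 -m inch '[[[0,0,0],[0,0,0.06],1],[[0,0,0],[0,0,0.19],1],[[0,0,0],[0,0,0.19],1],[[0,0,0],[0,0,0.19],1],[[0,0,0],[0,0,0.19],1],[[0,0,0],[0,0,0.19],1],[[0,0,0],[0,0,0.19],1],[[0,0,0],[0,0,0],1]]'
python3 -m inch '[[[0,0,0.1],[0.03,0.06,0],1],[[0,0,0.2],[0.04,0.12,0],1],[[0,0,0.23],[0.04,0.12,0],1],[[0,0,0.23],[0.04,0.12,0],1],[[0,0,0.23],[0.04,0.12,0],1],[[0,0,0.23],[0.04,0.12,0],1],[[0,0,0.23],[0.04,0.12,0],1],[[0,0,0.23],[0.04,0.12,0],1]]'
python3 -m inch '[[[0,0,0.23],[0,0.12,0],1],[[0,0,0.23],[0,0.12,0],1],[[0,0,0.23],[0,0.12,0],1],[[0,0,0.23],[0,0.12,0],1],[[0,0,0.2],[0,0.08,0],1],[[0,0,0.1],[0,0.04,0],1],[[0,0,0],[0,0,0],1],[[0,0,0],[0,0,0],1]]'
python3 - <<'E'
from h import *
print(rk([-.048,0,.062]));to(rk([-.048,0,.062+.10+.0157]),DOWN)
E
```

```text
clock: 28.85
eef_pos: [0.4671, -0.3046, 0.2234]
eef_rot: [-3.13, -0.007, -1.436]
force: [0.8, -1.9, -0.0]
opening: 0.0288
clock: 29.52
eef_pos: [0.5257, -0.1213, 0.2144]
eef_rot: [-3.141, 0.0, -0.591]
force: [-0.5, 0.2, -1.4]
opening: 0.0292
clock: 30.18
eef_pos: [0.5255, -0.0023, 0.2143]
eef_rot: [-3.141, 0.0, 0.013]
force: [0.3, -1.3, -1.3]
opening: 0.029
[0.53049391 0.01058965 0.062     ]
t 30.18 pos [ 0.5255 -0.0023  0.2143] F [ 0.3 -1.3 -1.3] open 0.029
turn/0.5 [-0.001 -0.001  0.108] shift/0.2 [ 0.025  0.064 -0.383]
```

```bash

python3 -m inch '[[[0,0,0.108],[0.025,0.064,-0.05],1],[[0,0,0],[0,0,-0.16],1],[[0,0,0],[0,0,-0.16],1],[[0,0,0],[0,0,0],1],[[0,0,0],[0,0,0],1],[[0,0,0],[0,0,0],1]]'
python3 - <<'E'
from h import *
from rig import r
to(rk([-.048,0,.062+.0157]),DOWN)
c=r.capture("scene")
w2=lambda p:(lambda q:(c["camera_matrix"]@q)[:2]/q[2])((c["world_to_cam"]@np.r_[p,1])[:3])
f=c["frame"].copy()
for y in(.122,-.122):
  for x in(-.060,-.036): cv2.circle(f,tuple(np.round(w2(rk([x,y,.076]))).astype(int)),1,(0,255,255),-1)
cv2.imwrite("pics/s3.png",cv2.resize(f[120:264,170:362],(768,576),interpolation=cv2.INTER_CUBIC))
E
```

```text
clock: 30.68
eef_pos: [0.5317, 0.0097, 0.1419]
eef_rot: [3.142, -0.001, 0.066]
force: [0.9, -0.1, -0.6]
opening: 0.0288
t 30.68 pos [0.5317 0.0097 0.1419] F [ 0.9 -0.1 -0.6] open 0.0288
turn/0.5 [-0.     0.002  0.001] shift/0.2 [-0.006  0.005 -0.521]
```

View pics/s3.png

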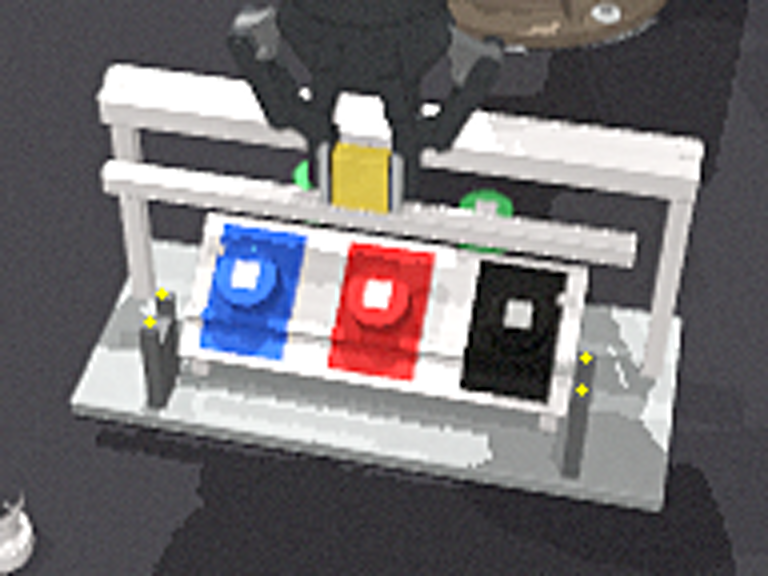

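The held bar hangs level over the rack, its handle at (362,178), and the rest prongs lie at the marked points, (162,295)/(150,322) and (586,358)/(582,390). Lowering.

```bash

python3 -m inch '[[[0,0,0],[-0.006,0.005,-0.1],1],[[0,0,0],[0,0,-0.13],1],[[0,0,0],[0,0,-0.12],1],[[0,0,0],[0,0,-0.06],1],[[0,0,0],[0,0,-0.04],1],[[0,0,0],[0,0,-0.03],1],[[0,0,0],[0,0,0],1],[[0,0,0],[0,0,0],1]]'
python3 - <<'E'
from h import *
to(rk([-.048,0,.062+.0157]),DOWN)
E
```

```text
clock: 31.4
eef_pos: [0.5304, 0.0114, 0.0452]
eef_rot: [-3.141, -0.001, 0.067]
force: [0.1, -0.1, -1.4]
opening: 0.029
t 31.4 pos [0.5304 0.0114 0.0452] F [ 0.1 -0.1 -1.4] open 0.029
turn/0.5 [-0.001  0.002 -0.001] shift/0.2 [ 0.001 -0.004 -0.038]
```

```bash

python3 -m inch '[[[0,0,0],[0,-0.004,-0.015],1],[[0,0,0],[0,0,-0.015],1],[[0,0,0],[0,0,0],1],[[0,0,0],[0,0,0],1]]'|grep -E "pos|force"
python3 -m inch '[[[0,0,0],[0,0,-0.006],1],[[0,0,0],[0,0,0],1],[[0,0,0],[0,0,0],1]]'|grep -E "pos|force"
python3 -m inch '[[[0,0,0],[0,0,-0.005],1],[[0,0,0],[0,0,0],1],[[0,0,0],[0,0,0],1]]'|grep -E "pos|force"
```

```text
eef_pos: [0.5295, 0.0103, 0.0383]
force: [-0.3, -0.1, -1.4]
eef_pos: [0.5298, 0.0104, 0.0377]
force: [-1.8, 0.1, 5.3]
eef_pos: [0.5299, 0.0104, 0.0376]
force: [-5.7, 0.2, 15.7]
```

Contact at z 0.0377, just as predicted for the floor of the rests. I ease off, release and rise straight.

```bash

python3 -m inch '[[[0,0,0],[0,0,0.006],1],[[0,0,0],[0,0,0],1],[[0,0,0],[0,0,0],0.4],[[0,0,0],[0,0,0],0.4],[[0,0,0],[0,0,0],0.4],[[0,0,0],[0,0,0],0.4],[[0,0,0],[0,0,0],0.4],[[0,0,0],[0,0,0],0.4]]'
python3 -m inch '[[[0,0,0],[0,0,0.05],0.4],[[0,0,0],[0,0,0.1],0.4],[[0,0,0],[0,0,0.19],0.4],[[0,0,0],[0,0,0.19],0.4],[[0,0,0],[0.05,0,0.19],0.4],[[0,0,0],[0.1,0,0.1],0.4],[[0,0,0],[0,0,0],0.4],[[0,0,0],[0,0,0],0.4]]'
python3 - <<'E'
from h import *
from rig import r
s=r.read_state();w=r.capture("wrist")
cv2.imwrite("pics/w6.png",cv2.resize(w["frame"],(800,600),interpolation=cv2.INTER_CUBIC))
T=w["tool_from_camera"];R=Ro.from_euler('xyz',s['eef_rot']).as_matrix();zc=(R@T[:3,:3])[:,2];D=w["depth"];f=w["frame"].astype(int)
def pts(m):
    P=[]
    for v,u in np.argwhere(m):
        o,d=wray(w,s,(u,v));P.append(RK.T@(o+d*D[v,u]/(d@zc)-O))
    return np.array(P)
P=pts((f.min(2)>90)&(f.max(2)-f.min(2)<50));k=(abs(P[:,0]+.048)<.02)&(P[:,2]>.068)&(P[:,2]<.085)&(abs(P[:,1])<.2)
print("bar rack mm",k.sum(),cv2.minAreaRect((P[k][:,:2]*1e3).astype(np.float32)),P[k][:,2].mean())
a=P[k];print("z at ends",a[a[:,1]<-.1][:,2].mean(),a[a[:,1]>.1][:,2].mean(),"y range",np.percentile(a[:,1],[.5,99.5]))
P=pts((f[...,2]-f[...,0]>60)&(f[...,1]-f[...,0]>50));k=(P[:,2]>.10)&(P[:,2]<.115)&(abs(P[:,1])<.05);print("handle",k.sum(),P[k].mean(0))
insets(w,s,(("red",0),("blue",.078),("black",-.078)));strips(w,s)
print(s['clock'],s['force'])
E
```

```text
clock: 32.9
eef_pos: [0.5295, 0.0104, 0.0371]
eef_rot: [-3.141, 0.001, 0.067]
force: [-0.3, 0.1, 0.3]
opening: 0.0512
clock: 33.57
eef_pos: [0.5606, 0.0106, 0.2031]
eef_rot: [-3.14, -0.002, 0.067]
force: [-0.0, 0.2, -1.5]
opening: 0.051
bar rack mm 2712 ((-49.57415008544922, 0.7151336669921875), (35.528621673583984, 279.2198181152344), 0.0681086927652359) 0.07444600591467798
z at ends 0.07488678028672256 0.07471688614992045 y range [-0.13662148  0.1389893 ]
handle 418 [-0.04998844  0.0011904   0.10811555]
red area 168 off y,upslope mm [ 0.3 -1.7]
blue area 163 off y,upslope mm [ 1.1 -1.6]
black area 149 off y,upslope mm [-2.4 -1.3]
blue strip 0.026 [0.0535 0.059  0.0563]
blue strip 0.032 [0.0535 0.059  0.0563]
red strip 0.026 [-0.024   0.0255  0.0008]
red strip 0.032 [-0.024   0.0255  0.0008]
33.5667 [-0.03878724  0.24598789 -1.49727496]
```

View pics/w6.png

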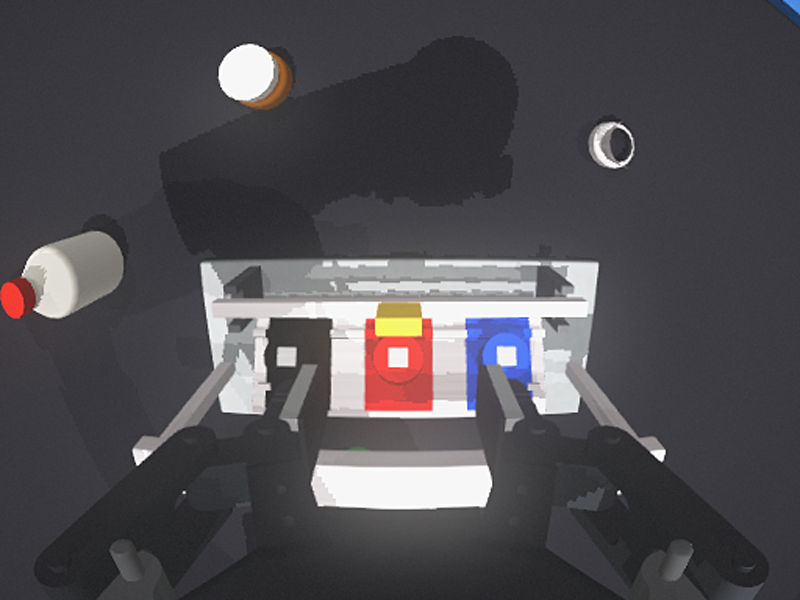

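The bar lies level in both rests with its handle at (398,318). Red is at (398,357) and blue at (507,355), each on its own strip. The bottle, jar and loupe are still standing. Handing in.

```bash
python3 -c "
from rig import r
r.job_done();print(r.read_state()['clock'])"
```

```text
the job is handed in; nothing more can be done
the job is handed in; nothing more can be done
```

I swapped the red and blue mounts, laid the retaining bar in the two forked rests, and handed the job in at about 33.6 s of the 72 s allowed. No verdict was reported.

**How it went:** Red stood upright on the bench while blue went to its own strip, then red followed. I lowered each one under force feedback and slid it down against the ledge. The bar went in last, handle up.

**Last checks, from the wrist camera:**
- **Mounts:** red is within about 0.5 mm of its strip's centre in that view. For blue, part of its strip was hidden, so I rely on the earlier clear view, which put it within about 1 mm. Both are polished face up and against the ledge.
- **Bar:** both ends sit at z 74 to 75 mm, as expected for a bar resting on the floors of the rests. It is off centre by about 1 mm, which is the size of the camera's own bias.
- **Other items:** the black mount, bottle, jar and loupe look undisturbed, and the gripper is clear of everything.

**What disagreed:**
- **Fingertips:** they end about 40 mm behind the reported TCP. My first grasp closed on air above the red mount. I measured the offset in two views and corrected for it.
- **Camera readings:** positions along the rack differ by 1 to 2 mm between cameras, so I judged centring against the strips.
- **Position along the slope:** before the bar went in, red and blue read about 0.7 mm further down the slope than the black mount, probably because I pushed them fully against the ledge. In the last view the difference was 0.3 to 0.4 mm.

I viewed 10 pictures.

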